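# Close a gift box and set the label square on its corner

## Task

Get the red gift box under the glass shelf ready for its label: first press its raised lid fully down, while the label square is still off the box. Then lay the L-shaped metal label square flat on the lid at the box's front left corner (front = the side facing the robot, left = the robot's left), one lip flush along the front face and the other flush along the left face, and let go of it. Leave the noodle tub, jar, bottle and cup where they stand.

Things in the scene. Friction and masses are not known exactly. Their poses are not given: they have to be found in the camera images.
- shelf: fixed glass shelf over the counter. Origin: counter level, below the middle of its front edge (nearest the robot); x away from the robot, y along the shelf. Glass x 0 to 200, y -380 to 380, underside z 325 (dark front trim z 317 to 339). Posts 22 square at y +-370, x 60 and 185. Two display tubs on top at x 130, y +-310, up to z 445
- giftbox: red rigid gift box, fixed on the counter under the shelf, 150 deep (x 0 to 150), 220 wide (y -110 to 110), 65 high closed. Origin: underside, middle of its front face (facing the robot); x points from the front face into the box, y to its left face, z up. Front face 25 to 35 behind the shelf's front edge
- giftbox_lid (a joint): how far the box's lid stands up, m: 0 fully down, starts at 0.008 to 0.014. The lid is 25 thick with the box's full 150 x 220 outline, its faces flush with the box's; it slides straight down under a press of about 6 to 10 N and stays where left. Lid top is 65 mm plus this value above the counter
- lid_top (a point): centre of the lid's top face (moves with the lid); axes as the box's
- box_corner (a point): top front left corner of the closed box (box frame x 0, y 110, z 65; fixed to the box, not to the lid); axes as the box's
- square: label square: L-shaped aluminium plate 4 thick, 130 x 100, lips down along both outer edges, black grip on top; about 220 g. Stands on its lips. Origin: under the grip's middle, level with the lips' lower edges. Plate z 14 to 18: front leg x -25 to 25, y -80 to 50; side leg x 25 to 75, y 10 to 50. Lips 4 thick, z 0 to 18: inner faces at x -25 (along y) and y 50 (along x)
- square_grip (a point): middle of the black grip, a block 40 long (x) by 16 wide (y), z 18 to 60 of the square's frame; this point is at x 0, y 0, z 46; axes as the square's
- square_corner (a point): inner corner of the square, where the inner faces of the two lips meet the plate's underside: x -25, y 50, z 14 of the square's frame; axes as the square's. When laid home it coincides with box_corner and the axes agree
- noodle_tub: bystander: green tub with lid, diameter 106, height 105, beside the box; origin at its underside centre
- pick_jar: bystander: clear jar, diameter 56, height 90, beside the box; origin at its underside centre
- sauce_bottle: bystander: amber bottle, diameter 56, height 150, on the front of the counter; origin at its underside centre
- cup: bystander: white cup, diameter 60, height 75, beside the square; origin at its underside centre
Mind the look-alikes: they are no part of the job. Of the things like the square, leave any that is yellow; of the rest the smaller one is meant.

How it is judged:
By the outcome, as a careful person would: the job done as asked, in the order asked, and still so for the second after the job is handed in, with the robot touching nothing.
It also fails if it takes over 69 s, if anything falls off the work surface, if the arm or the gripper's body presses on something with over 40 N, if the wrist force passes 120 N, or if a joint passes its speed limit or range.

## Robot

A 6-joint arm with a two-finger parallel gripper is mounted at the origin on the work surface. World frame = base frame: x ahead of the robot, y to its left, z up, the work surface at z = 0. Lengths are in m, angles in rad, forces in N, time in s.
With the tool pointing down it reaches from about 0.375 to 0.975 m from the base axis. Payload 3.8 kg.
Tool frame: the origin (TCP) lies at the very end of the fingers, on their centre line; the grasp point (between the pads) lies 19 mm behind it; z points along the fingers, y is the line along which they close (so a half turn about z gives the same grasp; the last joint's range is limited). The gripper opens to 85 mm and grips with 20 to 120 N. Pads are 22 mm wide; open, the fingers measure 114 mm over their backs; the gripper's body (76 mm by 85 mm) begins 54 mm behind the grasp point. The pads swing forward as they close: fully open they stand 13 mm farther back than shut.
Start: joints at [-1.179, 0.264, 1.604, -0, 1.274, -0.037], TCP at [0.281, -0.614, 0.203] pointing down, gripper open.
Joint ranges: [-2.63, 2.63], [-0.94, 2.18], [0.31, 2.57], [-1.31, 4.45], [0, 2.66], [-2.55, 2.55]. Speed limits (rad/s): [2.57, 2.57, 3.14, 3.14, 3.14, 3.14].

## Interface

Orientations are given as a rotation vector (axis times angle).
In Python, from workcell import bot, vision gives the robot as it stands. The module is installed in compiled form; this text tells all that it offers.
- The arm moves only by the tool play_rows, never from a script. Its argument "moves" is a list that holds one entry, the list of rows, each a list of 7 numbers: the turn, a rotation vector about the tool's x, y, z as a fraction of full scale, then the shift along the tool's x, y, z as a fraction of full scale, then the finger opening in mm, from 0 to 85.4. In form: [[[ax, ay, az, x, y, z, jaw], ...]]. A call has 1 to 5 rows; each row shifts and turns the commanded pose from where the row before left it, along the tool's axes as they then stand; what a row does not reach is not made up. Full scale, the value 1, is 0.1 m for a shift and 0.5 rad for a turn. A row lasts 1/12 s, in which the tool goes at most 41.7 mm and 7.16 degrees, less where a joint would pass 70% of its speed; a pose out of reach is approached as far as the arm can. A call with a number of a shift or a turn outside -1 to 1 is refused whole. A call with a gripper value outside its range is refused whole. The fingers move at their own pace and stop on an object; "newtons" is the grip in N (left out, the last holds). Time passes only in rows, so rows that do not move let the fingers close. It gives the time, the measured TCP pose, the force, the opening and the grip force at its end, in the units of the state.
- bot.read_state(): the state, without advancing time (a new reading comes with each control period).
- vision.read_camera(name): name is "side" or "top" or "wrist"; returns a dict with "image" (400x640x3 uint8, red, green, blue), "depth" (400x640 float32, m along the optical axis (not along the pixel's ray), 0 where there is no reading), "K" (3x3 intrinsics, pixels), "dist" ([k1, k2, p1, p2, k3] as OpenCV has them; the pictures are not rectified), "R" (3x3) and "t" (3): a world point X has camera coordinates R X + t. Camera axes: x right, y down, z forward; pixel columns grow to the right and rows downward; lengths in m; the calibration is good to about 2 mm. A picture is of the moment at which its call begins.
- bot.finish_job(): hands the job in; it is judged then, once.
The state is a dict: "time": time; "q": joint angles; "joint_vel": joint speeds; "joint_torque": joint torques, N m; "tool_pos": TCP position; "tcp_rot": TCP orientation; "wrist_force": force on the tool from outside, world axes, zero at the start; "torque": the same for the moment, N m; "width": opening from 0.0 (shut) to 1.0 (fully open); "grip_force": force on a finger pad.
Only numpy, scipy, OpenCV 4.12 (cv2) and the standard library are available. Lean on these libraries where they do the work, as an engineer would, in place of code of your own. Each camera call takes 0.05 s, during which the arm holds its last target. There are 200 camera calls.

## Working session

There is one attempt and no reset: what is moved stays moved. The work goes in short steps, Python scripts to look and compute and a tool call to move; the robot and the scene stay as the last step left them, time stands still between calls to the robot, and variables do not carry over. Pictures are saved under pics/ and viewed, at most 10 in all, crops included, and the job is handed in when it is done.

Besides the shell and the picture viewer there is one more tool, called after "Request:" as name(argument=value, ...), one argument or row to a line, values as JSON. play_rows: Moves the arm, as the interface text tells. Its arguments: {"type":"object","properties":{"moves":{"type":"array","items":{"type":"array","items":{"type":"array","items":{"type":"number"}}}},"newtons":{"type":"number"}},"required":["moves"]}

```bash
mkdir -p pics
python3 - <<'E'
from workcell import bot, vision
import cv2,numpy as np
s=bot.read_state();print(s)
for n in("top","side"):
    c=vision.read_camera(n);cv2.imwrite(f"pics/{n}0.png",c["image"][:,:,::-1]);np.savez(f"{n}0.npz",**c)
    print(n,c["K"].tolist(),c["dist"],c["R"].tolist(),c["t"], (-c["R"].T@c["t"]))
E
```

```text
{'time': 0.0, 'q': array([-1.17888119e+00,  2.64768231e-01,  1.60538209e+00,  2.99960415e-05,
        1.27370077e+00, -3.69093510e-02]), 'joint_vel': array([ 0.00032177,  0.00036891,  0.00105535, -0.00037235, -0.00038848,
        0.00071734]), 'joint_torque': array([-6.25192133e-04, -5.15119600e+01, -3.67309606e+01, -1.73375025e-05,
        1.30632284e-02, -3.26011593e-05]), 'tool_pos': array([ 0.28036363, -0.61314291,  0.20204757]), 'tcp_rot': array([-3.06748116e+00, -6.67959031e-01,  5.81657145e-04]), 'wrist_force': array([ 0.0571885 ,  0.30492379, -0.22408461]), 'torque': array([ 0.00476221, -0.02146807,  0.04300664]), 'grip_force': 0.0, 'width': 0.9969067373957116}
top [[485.25212843160534, 0.0, 323.07985530035], [0.0, 485.25212843160534, 199.56390195701195], [0.0, 0.0, 1.0]] [-0.08506355  0.          0.          0.          0.        ] [[0.012974091666544474, -0.9998511869391213, -0.011370000961240903], [-0.9899636365070296, -0.011243810995418406, -0.14087432380699255], [0.1407255177258417, 0.01308360388921281, -0.9899621952226579]] [0.07019355 0.4931121  1.2382361 ] [0.31300093 0.05952698 1.29607186]
side [[430.8106731226376, 0.0, 321.0831486530514], [0.0, 430.8106731226376, 197.60008108734087], [0.0, 0.0, 1.0]] [-0.04469343  0.          0.          0.          0.        ] [[-0.9613107237683524, -0.27478400229874084, -0.01937638894768676], [-0.13082012782928854, 0.5173018722028574, -0.8457451549788195], [0.242420680889018, -0.81048906537726, -0.5332351154802173]] [0.48831687 0.09160238 1.2877101 ] [0.16924012 1.13047054 0.77358633]
```

View pics/top0.png

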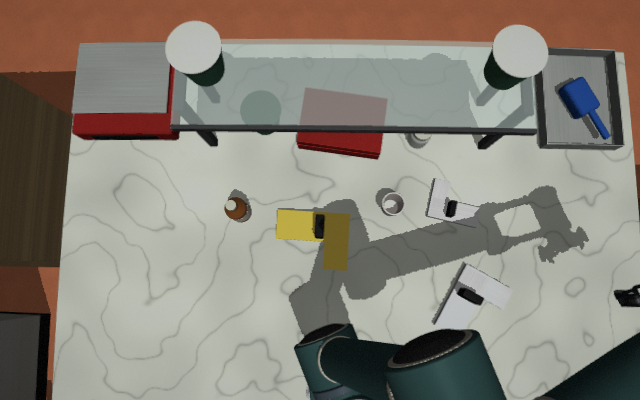

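View pics/side0.png

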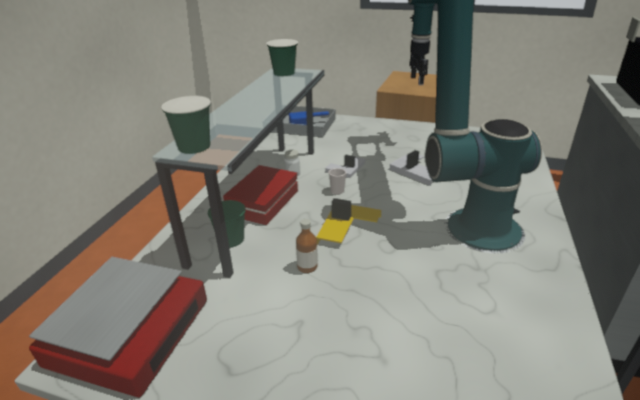

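Top view: the yellow decoy is at (315,235). There are two metal squares: the smaller at (452,203), next to the cup (393,203), and a bigger one at (470,295). The red box is at (340,125) under the glass, with the tub at (260,108), jar at (418,140) and bottle at (236,207). The side view shows the box's top, left and front faces near (262,192).

```bash
cat > h.py <<'E'
import numpy as np,cv2
def cloud(c):
    h,w=c["depth"].shape
    uv=np.stack(np.meshgrid(np.arange(w),np.arange(h)),-1).reshape(-1,1,2).astype(np.float32)
    n=cv2.undistortPoints(uv,c["K"],c["dist"]).reshape(-1,2)
    d=c["depth"].reshape(-1,1)
    return ((np.c_[n,np.ones(len(n))]*d-c["t"])@c["R"]).reshape(h,w,3)
def proj(c,X):
    return cv2.projectPoints(np.float64(X).reshape(-1,1,3),cv2.Rodrigues(c["R"])[0],c["t"],c["K"],c["dist"])[0].reshape(-1,2)
E
python3 - <<'E'
import numpy as np,cv2
from h import *
for n,pts in (("top",[(340,145),(340,120),(330,100),(260,108),(330,129),(453,208),(440,195),(435,210),(470,296),(393,203),(236,207),(300,180),(180,129),(530,131),(418,140)]),("side",[(262,190),(270,205),(245,195),(350,160),(307,250),(337,180),(229,215),(292,160)])):
    c=np.load(n+"0.npz");P=cloud(c)
    for u,v in pts: print(n,u,v,c["image"][v,u],P[v,u].round(3))
c=np.load("top0.npz");P=cloud(c);I=c["image"].astype(int)
red=(I[...,0]>80)&(I[...,1]<50)&(I[...,2]<60);red[:,:200]=0;red[:90]=0;red[200:]=0
Q=P[red];print(len(Q));print(np.histogram(Q[:,2],np.arange(0,.4,.01)))
# crops
t=cv2.resize(c["image"][80:240,220:520],None,fx=2.6,fy=2.6,interpolation=cv2.INTER_CUBIC)
s=cv2.resize(np.load("side0.npz")["image"][120:280,190:390],None,fx=3.7,fy=3.7,interpolation=cv2.INTER_CUBIC)
cv2.imwrite("pics/tc.png",t[:,:780,::-1]);cv2.imwrite("pics/sc.png",s[...,::-1])
E
```

```text
top 340 145 [121  28  26] [0.63  0.034 0.072]
top 340 120 [131 120 117] [0.614 0.04  0.338]
top 330 100 [131 120 117] [0.657 0.061 0.337]
top 260 108 [117 134 127] [0.639 0.205 0.336]
top 330 129 [55 54 55] [0.595 0.06  0.338]
top 453 208 [21 21 25] [ 0.471 -0.26   0.057]
top 440 195 [191 192 193] [ 0.511 -0.236  0.016]
top 435 210 [181 181 181] [ 0.47  -0.221  0.018]
top 470 296 [27 26 26] [ 0.248 -0.293  0.077]
top 393 203 [192 195 188] [ 0.49  -0.112  0.003]
top 236 207 [70 62 51] [0.457 0.285 0.139]
top 300 180 [176 180 168] [0.55  0.14  0.003]
top 180 129 [26 27 26] [0.594 0.37  0.335]
top 530 131 [60 60 60] [ 0.597 -0.353  0.337]
top 418 140 [114 115 110] [ 0.648 -0.17   0.067]
side 262 190 [80 45 42] [0.68  0.07  0.074]
side 270 205 [90 55 50] [0.635 0.12  0.057]
side 245 195 [76 42 38] [0.719 0.112 0.075]
side 350 160 [54 55 52] [ 0.469 -0.256  0.043]
side 307 250 [97 76 59] [0.451 0.324 0.079]
side 337 180 [123 120 115] [ 0.474 -0.078  0.057]
side 229 215 [50 63 53] [0.695 0.263 0.105]
side 292 160 [138 142 137] [ 0.66  -0.157  0.069]
1328
(array([   3,    0,    0,   49,   30,    2,   89, 1142,    4,    0,    0,
          0,    0,    0,    0,    0,    0,    0,    0,    0,    0,    0,
          0,    0,    0,    0,    0,    0,    0,    0,    0,    0,    0,
          0,    0,    0,    0,    0,    0]), array([0.  , 0.01, 0.02, 0.03, 0.04, 0.05, 0.06, 0.07, 0.08, 0.09, 0.1 ,
       0.11, 0.12, 0.13, 0.14, 0.15, 0.16, 0.17, 0.18, 0.19, 0.2 , 0.21,
       0.22, 0.23, 0.24, 0.25, 0.26, 0.27, 0.28, 0.29, 0.3 , 0.31, 0.32,
       0.33, 0.34, 0.35, 0.36, 0.37, 0.38, 0.39]))
```

View pics/sc.png

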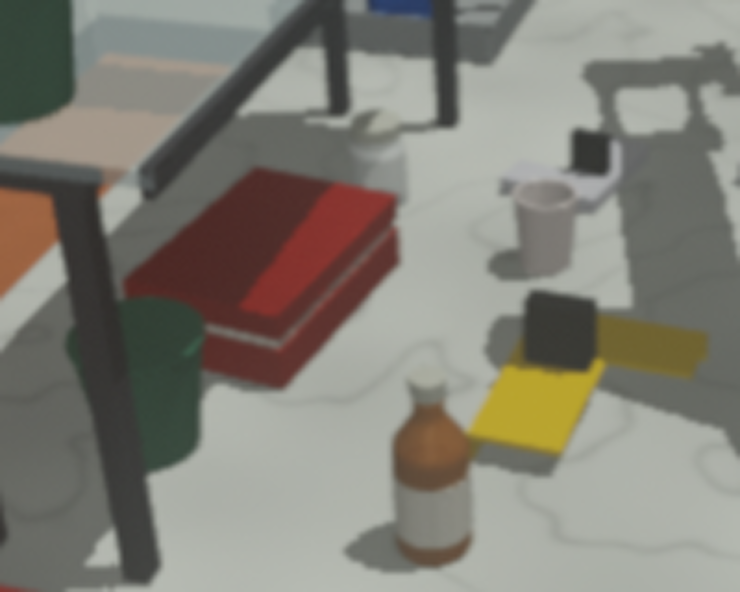

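View pics/tc.png

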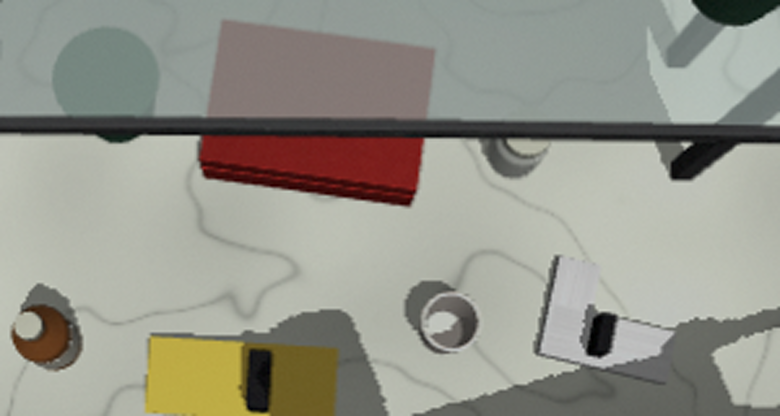

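Side crop: the raised lid is visible, with its seam showing along the front and left faces. The top-front-left lid corner is near crop (283,345), which is about (266,213) in the full picture. Top crop: the lid outline has corners (222,20), (435,48), (412,195) and (203,160). The square's lip corner is at (538,352) and its grip at (600,333), and its yaw is close to the box's. Next I'll fit both poses.

```bash
cat > fit.py <<'E'
import numpy as np,cv2
from scipy.optimize import minimize
from h import *
def Rz(a): return np.array([[np.cos(a),-np.sin(a),0],[np.sin(a),np.cos(a),0],[0,0,1]])
def box(x0,x1,y0,y1,z0,z1): return np.array([[x,y,z] for x in(x0,x1) for y in(y0,y1) for z in(z0,z1)],float)/1000
def sil(c,parts,p,S=4,roi=None):
    x0,y0,x1,y1=roi; m=np.zeros(((y1-y0)*S,(x1-x0)*S),np.uint8)
    for b in parts:
        uv=proj(c,b@Rz(p[2]).T+[p[0],p[1],0])
        uv=((uv-[x0,y0]+.5)*S-.5)
        cv2.fillConvexPoly(m,np.round(cv2.convexHull(np.float32(uv))*16).astype(np.int32),1,shift=4)
    return cv2.resize(m.astype(np.float32),(x1-x0,y1-y0),interpolation=cv2.INTER_AREA)
def fit(c,parts,mask,valid,p0,roi):
    x0,y0,x1,y1=roi; M=mask[y0:y1,x0:x1].astype(float);V=valid[y0:y1,x0:x1]
    f=lambda p:(np.abs(sil(c,parts,p,roi=roi)-M)*V).sum()
    best=None
    for sc in(.02,.006,.002):
        s=np.vstack([p0]+[np.add(p0,d) for d in np.diag([sc,sc,sc*5])])
        r=minimize(f,p0,method="Nelder-Mead",options=dict(initial_simplex=s,xatol=1e-5,fatol=1e-2,maxiter=400));p0=r.x
    return r.x,r.fun,M.sum()
SQ=[box(-25,25,-80,50,14,18),box(25,75,10,50,14,18),box(-29,-25,-80,54,0,18),box(-29,75,50,54,0,18),box(-20,20,-8,8,18,60)]
E
python3 - <<'E'
from fit import *
T=np.load("top0.npz");S=np.load("side0.npz")
PT,PS=cloud(T),cloud(S)
for n,c,P,roi in(("top",T,PT,(280,70,400,170)),("side",S,PS,(215,150,315,235))):
    I=c["image"].astype(int);m=(I[...,0]-I[...,1]>14)
    mm=np.zeros_like(m);mm[roi[1]:roi[3],roi[0]:roi[2]]=m[roi[1]:roi[3],roi[0]:roi[2]]
    z=P[mm][:,2];zt=z[(z>.066)&(z<.085)];h=np.median(zt);print(n,"lid h",h,len(zt))
    valid=np.ones(m.shape,bool)
    if n=="top": valid[122:137]=0   # trim
    else: valid[:,:255]&=(np.arange(400)<197)[:,None] # tub
    for dz in(0.,):
        p,f,a=fit(c,[box(0,150,-110,110,0,76)],mm,valid,np.array([.63,.03,-.13]),roi)
    print(n,"box",p,f,a)
P=PT;roi=(420,170,490,240)
for n,c,P,roi in(("top",T,PT,(420,170,490,240)),("side",S,PS,(320,145,362,180))):
    I=c["image"].astype(int)
    m=(P[...,2]>.010)&(np.hypot(P[...,0]-.48,P[...,1]+.26)<.12)
    m&=~(np.hypot(P[...,0]-.47,P[...,1]+.105)<.05)
    v=np.ones(m.shape,bool)
    if n=="side": v=~((np.hypot(P[...,0]-.47,P[...,1]+.105)<.05)&(P[...,2]>.005))
    print(n,"sq",fit(c,SQ,m,v,np.array([.475,-.26,-.2]),roi))
    g=(I.max(2)<60)&(P[...,2]>.05)&m; print("grip top",P[g].mean(0),g.sum())
    pl=m&(P[...,2]<.03);print("plate z",np.median(P[pl][:,2]))
v=T["depth"]>0
for n,xy,zr,r in(("tub",(.68,.23),(.09,.12),.09),("jar",(.66,-.16),(.05,.1),.06),("bottle",(.45,.29),(.03,.17),.06),("cup",(.48,-.1),(.03,.09),.06)):
    for c,P in(("T",PT),("S",PS)):
        q=P[(np.hypot(P[...,0]-xy[0],P[...,1]-xy[1])<r)&(P[...,2]>zr[0])&(P[...,2]<zr[1])]
        if len(q):print(n,c,q.min(0).round(3),q.max(0).round(3))
E
```

```text
top lid h 0.07344356548218844 1299
top box [ 0.55784392  0.07937842 -1.56494055] 1193.0 1863.0
side lid h 0.07444054884004578 1746
side box [ 0.62585625  0.04074259 -0.12493724] 181.75 2738.0
top sq (array([ 0.47255452, -0.25941491, -0.2289032 ]), np.float64(72.875), np.float64(1364.0))
grip top [ 0.55073247 -0.25945486  0.23626995] 251
plate z 0.017239223431924168
side sq (array([ 0.47236446, -0.26227847, -0.1890778 ]), np.float64(65.125), np.float64(350.0))
grip top [ 0.47056608 -0.25054171  0.0549688 ] 16
plate z 0.018660481019406677
tub S [0.66  0.189 0.09 ] [0.767 0.291 0.109]
jar T [ 0.642 -0.204  0.051] [ 0.67  -0.151  0.095]
jar S [ 0.639 -0.203  0.05 ] [ 0.692 -0.145  0.095]
bottle T [0.433 0.268 0.03 ] [0.489 0.324 0.154]
bottle S [0.432 0.287 0.03 ] [0.486 0.329 0.153]
cup T [ 0.451 -0.13   0.03 ] [ 0.509 -0.075  0.08 ]
cup S [ 0.449 -0.135  0.03 ] [ 0.507 -0.069  0.078]
```

Run:
```python
from fit import *
T=np.load("top0.npz");S=np.load("side0.npz")
for n,c,roi in(("top",T,(280,70,400,170)),("side",S,(215,150,315,235))):
  for th in(5,7,9) if n=="top" else (8,14,20):
    I=c["image"].astype(int);mm=(I[...,0]-I[...,1]>th)
    if n=="top": mm&=~((I[...,0]>90)&(np.arange(400)[:,None]>137)&(I[...,0]-I[...,1]<40))
    valid=np.ones(mm.shape,bool)
    if n=="top": valid[122:137]=0
    else: valid[:,:255]&=(np.arange(400)<197)[:,None]
    p,f,a=fit(c,[box(0,150,-110,110,0,74)],mm,valid,np.array([.626,.037,-.125]),roi)
    print(n,th,"box",p,f,a)
```

```text
top 5 box [ 0.624466    0.03903103 -0.13672823] 141.5625 4541.0
top 7 box [ 0.62446822  0.03902955 -0.13675817] 158.5625 4502.0
top 9 box [ 0.62371275  0.03895829 -0.13988644] 182.3125 4459.0
side 8 box [ 0.62636902  0.03840928 -0.12952198] 399.75 3083.0
side 14 box [ 0.62677672  0.03939795 -0.12637682] 156.6875 2738.0
side 20 box [ 0.62668759  0.03987931 -0.11294245] 167.25 2638.0
```

```bash
cat > plan.py <<'E'
import numpy as np,math
from scipy.spatial.transform import Rotation as R
from workcell import bot
def tool(yaw,tilt):  # tilt from vertical, tool z forward-down along yaw; y horizontal
    z=np.array([math.sin(tilt)*math.cos(yaw),math.sin(tilt)*math.sin(yaw),-math.cos(tilt)])
    y=np.array([-math.sin(yaw),math.cos(yaw),0])
    return np.c_[np.cross(y,z),y,z]
def rows(targets,state=None,cart=.04,ang=.12):
    s=state or bot.read_state();p=np.array(s["tool_pos"]);r=R.from_rotvec(s["tcp_rot"])
    for P,M in targets:
        q=R.from_matrix(M)
        # choose half turn equivalent nearest
        q2=q*R.from_euler("z",np.pi)
        if (r.inv()*q2).magnitude()<(r.inv()*q).magnitude(): q=q2
        dp=np.array(P)-p; w=(r.inv()*q).as_rotvec()
        n=max(1,math.ceil(max(np.linalg.norm(dp)/cart,np.linalg.norm(w)/ang)))
        print("->",np.round(P,3),"n",n)
        for i in range(n):
            print([round(float(x),3) for x in np.r_[w/n/.5, r.inv().apply(dp/n)/.1]])
            r=r*R.from_rotvec(w/n);p=p+dp/n
        
def st():
    s=bot.read_state();m=R.from_rotvec(s["tcp_rot"]).as_matrix()
    print(round(s["time"],2),s["tool_pos"].round(4),"x",m[:,0].round(3),"z",m[:,2].round(3),"F",s["wrist_force"].round(1),"w",round(s["width"],3),"g",s["grip_force"],"q",s["q"].round(2));return s
E
python3 - <<'E'
from plan import *
st()
rows([([.40,-.30,.28],tool(-.5,.3)),([.54,.05,.24],tool(-.135,.785))])
E
```

```text
0.1 [ 0.2804 -0.6132  0.2022] x [0.909 0.416 0.   ] z [-0.001  0.002 -1.   ] F [ 0.3 -0.1  0.4] w 0.999 g 0.0 q [-1.18  0.26  1.61  0.    1.27 -0.04]
-> [ 0.4  -0.3   0.28] n 9
[-0.031, 0.062, 0.205, 0.266, -0.261, -0.086]
[-0.031, 0.062, 0.205, 0.24, -0.286, -0.082]
[-0.031, 0.062, 0.205, 0.212, -0.308, -0.08]
[-0.031, 0.062, 0.205, 0.182, -0.327, -0.079]
[-0.031, 0.062, 0.205, 0.15, -0.343, -0.079]
[-0.031, 0.062, 0.205, 0.117, -0.355, -0.08]
[-0.031, 0.062, 0.205, 0.083, -0.364, -0.083]
[-0.031, 0.062, 0.205, 0.048, -0.369, -0.087]
[-0.031, 0.062, 0.205, 0.013, -0.371, -0.091]
-> [0.54 0.05 0.24] n 10
[0.038, 0.096, -0.063, -0.055, -0.374, 0.025]
[0.038, 0.096, -0.063, -0.044, -0.375, 0.03]
[0.038, 0.096, -0.063, -0.034, -0.376, 0.035]
[0.038, 0.096, -0.063, -0.024, -0.376, 0.041]
[0.038, 0.096, -0.063, -0.014, -0.376, 0.047]
[0.038, 0.096, -0.063, -0.005, -0.375, 0.054]
[0.038, 0.096, -0.063, 0.004, -0.374, 0.061]
[0.038, 0.096, -0.063, 0.013, -0.373, 0.068]
[0.038, 0.096, -0.063, 0.021, -0.371, 0.076]
[0.038, 0.096, -0.063, 0.029, -0.368, 0.084]
```

Request:
play_rows(
  moves=[
    [[-0.03,0.06,0.2,0.27,-0.26,-0.09,0],[-0.03,0.06,0.2,0.24,-0.29,-0.08,0],[-0.03,0.06,0.2,0.21,-0.31,-0.08,0],[-0.03,0.06,0.2,0.18,-0.33,-0.08,0],[-0.03,0.06,0.2,0.15,-0.34,-0.08,0]],
  ],
  newtons=40,
)

```text
time: 0.52
tool_pos: [0.3461, -0.4372, 0.246]
tcp_rot: [3.089, -0.121, 0.251]
wrist_force: [0.7, 0.3, -0.1]
width: 0.3
grip_force: 0.0
```

Request:
play_rows(
  moves=[
    [[-0.03,0.06,0.2,0.12,-0.35,-0.08,0],[-0.03,0.06,0.2,0.08,-0.36,-0.08,0],[-0.03,0.06,0.2,0.05,-0.37,-0.09,0],[-0.03,0.06,0.2,0.01,-0.37,-0.09,0],[0,0,0,0,0,0,0]],
  ],
)

```text
time: 0.93
tool_pos: [0.3978, -0.2968, 0.2817]
tcp_rot: [2.958, -0.709, 0.436]
wrist_force: [-0.3, 0.3, -0.0]
width: 0.002
grip_force: 0.0
```

Run:
```python
from plan import *
st()
rows([([.54,.05,.24],tool(-.135,.785))])
```

```text
0.93 [ 0.3978 -0.2968  0.2817] x [ 0.853 -0.434  0.289] z [ 0.257 -0.132 -0.957] F [-0.3  0.3 -0. ] w 0.002 g 0.0 q [-0.75 -0.34  2.07  0.09  1.13  1.26]
-> [0.54 0.05 0.24] n 10
[0.035, 0.098, -0.058, -0.041, -0.374, 0.031]
[0.035, 0.098, -0.058, -0.032, -0.374, 0.035]
[0.035, 0.098, -0.058, -0.023, -0.374, 0.041]
[0.035, 0.098, -0.058, -0.014, -0.374, 0.046]
[0.035, 0.098, -0.058, -0.006, -0.373, 0.052]
[0.035, 0.098, -0.058, 0.002, -0.372, 0.059]
[0.035, 0.098, -0.058, 0.01, -0.371, 0.066]
[0.035, 0.098, -0.058, 0.018, -0.37, 0.073]
[0.035, 0.098, -0.058, 0.025, -0.368, 0.08]
[0.035, 0.098, -0.058, 0.031, -0.365, 0.088]
```

Request:
play_rows(
  moves=[
    [[0.035,0.1,-0.06,-0.04,-0.37,0.03,0],[0.035,0.1,-0.06,-0.03,-0.37,0.035,0],[0.035,0.1,-0.06,-0.02,-0.37,0.04,0],[0.035,0.1,-0.06,-0.01,-0.37,0.045,0],[0.035,0.1,-0.06,-0.01,-0.37,0.05,0]],
  ],
)

```text
time: 1.35
tool_pos: [0.4669, -0.1299, 0.2591]
tcp_rot: [2.931, -0.446, 0.82]
wrist_force: [0.7, -1.3, -0.6]
width: 0.002
grip_force: 0.0
```

Request:
play_rows(
  moves=[
    [[0.035,0.1,-0.06,0,-0.37,0.06,0],[0.035,0.1,-0.06,0.01,-0.37,0.065,0],[0.035,0.1,-0.06,0.02,-0.37,0.07,0],[0.035,0.1,-0.06,0.025,-0.37,0.08,0],[0.035,0.1,-0.06,0.03,-0.365,0.09,0]],
  ],
)

```text
time: 1.77
tool_pos: [0.5351, 0.0395, 0.2378]
tcp_rot: [2.843, -0.18, 1.18]
wrist_force: [0.6, -1.9, 0.1]
width: -0.001
grip_force: 0.0
```

Run:
```python
from plan import *
st()
M=tool(-.135,.785)
rows([([.58,.04,.2],M),([.695,.03,.095],M)])
from workcell import vision
import cv2
c=vision.read_camera("wrist");cv2.imwrite("pics/w0.png",c["image"][:,:,::-1]);np.savez("w0.npz",**c)
```

```text
1.77 [0.5351 0.0395 0.2378] x [ 0.7   -0.085  0.709] z [ 0.702 -0.098 -0.706] F [ 0.6 -1.9  0.1] w -0.001 g 0.0 q [ 0.19 -0.51  2.43 -0.48  0.51  2.22]
-> [0.58 0.04 0.2 ] n 2
[0.003, -0.003, 0.01, 0.023, -0.033, 0.29]
[0.003, -0.003, 0.01, 0.023, -0.033, 0.29]
-> [0.695 0.03  0.095] n 4
[-0.0, 0.0, 0.0, 0.018, -0.014, 0.389]
[-0.0, 0.0, 0.0, 0.018, -0.014, 0.389]
[-0.0, 0.0, 0.0, 0.018, -0.014, 0.389]
[-0.0, 0.0, 0.0, 0.018, -0.014, 0.389]
```

View pics/w0.png

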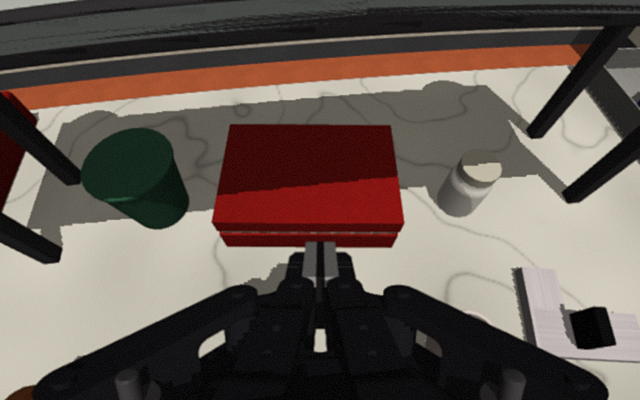

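The wrist view shows the lid with its front edge from (214,225) to (403,223) and its raised seam. The tub is at left, the jar at right, and the square with its grip is at (590,328). The fingers lie below the front face. I'll fit the box in this view while moving on.

Run:
```python
from fit import *
c=dict(np.load("w0.npz"));I=c["image"].astype(int)
roi=(195,105,420,262);m=(I[...,0]-I[...,1]>25)&(I[...,0]>40)
v=np.ones(m.shape,bool);v[236:,285:360]=0
for h in(73,75):
  print(fit(c,[box(0,150,-110,110,0,40),box(0,150,-110,110,h-25,h)],m,v,np.array([.6255,.039,-.135]),roi))
P=cloud(c);q=P[m&(np.abs(P[...,2]-.074)<.012)];print(np.median(q[:,2]),len(q))
print(P[128,300],P[215,300],P[328,592])
```

```text
(array([ 0.62567312,  0.04096366, -0.13440482]), np.float64(252.3125), np.float64(21528.0))
(array([ 0.62488889,  0.04156981, -0.14178549]), np.float64(499.375), np.float64(21528.0))
0.07328534204482032 18168
[0.76881429 0.03522796 0.07235025] [0.63642576 0.04839859 0.07339077] [ 0.47250659 -0.24868521  0.049668  ]
```

Request:
play_rows(
  moves=[
    [[0,0,0,0.02,-0.03,0.29,0],[0,0,0,0.02,-0.03,0.29,0],[0,0,0,0.02,-0.01,0.39,0],[0,0,0,0.02,-0.01,0.39,0]],
  ],
)

```text
time: 2.15
tool_pos: [0.6374, 0.0297, 0.1483]
tcp_rot: [2.85, -0.175, 1.17]
wrist_force: [-0.2, -0.8, 0.5]
width: 0.003
grip_force: 0.0
```

Request:
play_rows(
  moves=[
    [[0,0,0,0.02,-0.01,0.39,0],[0,0,0,0.02,-0.01,0.37,0],[0,0,0,0,0,0,0],[0,0,0,0,0,0,0]],
  ],
)

```text
time: 2.48
tool_pos: [0.6916, 0.0145, 0.1061]
tcp_rot: [2.883, -0.17, 1.132]
wrist_force: [-0.1, 0.1, 0.4]
width: 0.001
grip_force: 0.0
```

Run:
```python
from plan import *
st()
```

```text
2.48 [0.6916 0.0145 0.1061] x [ 0.728 -0.087  0.68 ] z [ 0.676 -0.077 -0.733] F [-0.1  0.1  0.4] w 0.001 g 0.0 q [ 0.04  0.04  2.27 -0.87  0.14  2.55]
```

Run:
```python
from plan import *
M=tool(-.135,.63)
rows([([.655,.034,.11],M),([.675,.034,.079],M)],ang=.06)
```

```text
-> [0.655 0.034 0.11 ] n 2
[-0.014, -0.118, 0.012, -0.128, -0.076, -0.145]
[-0.014, -0.118, 0.012, -0.137, -0.074, -0.138]
-> [0.675 0.034 0.079] n 1
[0.0, 0.0, 0.0, -0.022, -0.027, 0.367]
```

Request:
play_rows(
  moves=[
    [[-0.01,-0.08,0.01,-0.09,-0.05,-0.1,0],[-0.01,-0.08,0.01,-0.09,-0.05,-0.1,0],[-0.01,-0.08,0.01,-0.09,-0.05,-0.1,0],[0,0,0,0,0,0,0]],
  ],
)

```text
time: 2.82
tool_pos: [0.6571, 0.035, 0.1185]
tcp_rot: [2.935, -0.201, 0.984]
wrist_force: [0.9, -0.2, 0.6]
width: -0.005
grip_force: 0.0
```

Run:
```python
from plan import *
st()
M=tool(-.135,.63)
rows([([.675,.034,.085],M),([.675,.034,.060],M)],cart=.02,ang=.06)
```

```text
2.82 [0.6571 0.035  0.1185] x [ 0.791 -0.11   0.602] z [ 0.597 -0.079 -0.798] F [ 0.9 -0.2  0.6] w -0.005 g 0.0 q [ 0.09 -0.02  2.25 -0.45  0.31  2.18]
-> [0.675 0.034 0.085] n 2
[-0.002, -0.017, -0.002, -0.03, -0.007, 0.188]
[-0.002, -0.017, -0.002, -0.028, -0.007, 0.188]
-> [0.675 0.034 0.06 ] n 2
[0.0, 0.0, 0.0, -0.074, -0.0, 0.101]
[0.0, 0.0, 0.0, -0.074, -0.0, 0.101]
```

Request:
play_rows(
  moves=[
    [[0,-0.02,0,-0.03,-0.01,0.19,0],[0,-0.02,0,-0.03,-0.01,0.19,0],[0,0,0,-0.03,0,0.04,0],[0,0,0,0,0,0,0]],
  ],
)

```text
time: 3.15
tool_pos: [0.6733, 0.0332, 0.0746]
tcp_rot: [2.946, -0.201, 0.946]
wrist_force: [-0.9, 0.3, -0.1]
width: -0.001
grip_force: 0.0
```

Request:
play_rows(
  moves=[
    [[0,0,0,-0.024,0,0.032,0],[0,0,0,-0.012,0,0.016,0],[0,0,0,-0.012,0,0.016,0],[0,0,0,0,0,0,0]],
  ],
)

```text
time: 3.48
tool_pos: [0.6743, 0.0336, 0.0681]
tcp_rot: [2.946, -0.202, 0.949]
wrist_force: [-0.1, 0.3, 0.1]
width: 0.001
grip_force: 0.0
```

Request:
play_rows(
  moves=[
    [[0,0,0,-0.012,0,0.016,0],[0,0,0,-0.012,0,0.016,0]],
  ],
)

```text
time: 3.65
tool_pos: [0.6749, 0.0338, 0.0646]
tcp_rot: [2.946, -0.202, 0.951]
wrist_force: [0.4, -0.2, -0.4]
width: -0.003
grip_force: 0.0
```

Request:
play_rows(
  moves=[
    [[0,0,0,-0.012,0,0.016,0],[0,0,0,-0.012,0,0.016,0]],
  ],
)

```text
time: 3.82
tool_pos: [0.6745, 0.0337, 0.06]
tcp_rot: [2.946, -0.202, 0.949]
wrist_force: [-0.7, 0.8, 0.0]
width: -0.001
grip_force: 0.0
```

Run:
```python
from plan import *
st()
from workcell import vision
import cv2
c=vision.read_camera("wrist");np.savez("w1.npz",**c)
d=vision.read_camera("side");np.savez("s1.npz",**d)
a=c["image"][100:400,120:520];b=cv2.resize(d["image"][130:250,190:350],(400,300))
cv2.imwrite("pics/ws1.png",np.hstack([a,b])[:,:,::-1])
```

```text
3.82 [0.6745 0.0337 0.06  ] x [ 0.804 -0.111  0.584] z [ 0.579 -0.078 -0.812] F [-0.7  0.8  0. ] w -0.001 g 0.0 q [ 0.08  0.11  2.23 -0.6   0.22  2.34]
```

View pics/ws1.png

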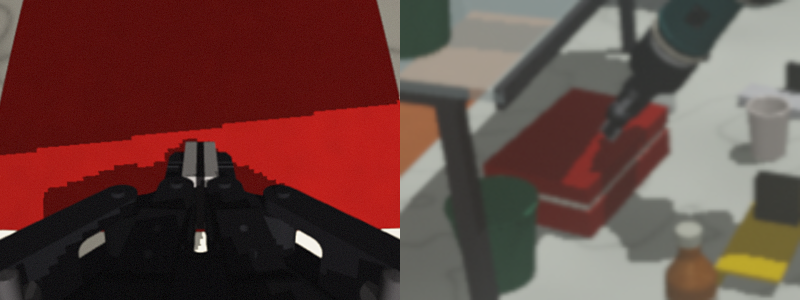

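The wrist crop shows the closed fingertips over the lit part of the lid, with tips near (198,143) in the crop. The side crop shows the seam still open, so the lid is not pressed yet. I'll measure the tip height from depth.

Run:
```python
from h import *
c=np.load("w1.npz");P=cloud(c)
for v in range(236,262,3): print(v,P[v,312:328:5].round(3).tolist(), c["image"][v,320])
Q=P[200:236,200:440].reshape(-1,3);print("lid",np.median(Q[:,2]))
# side: tip projection & cloud around
d=np.load("s1.npz");S=cloud(d);print(proj(d,[.6745,.0337,.06]),proj(d,[.6745,.0337,.073]))
m=(np.hypot(S[...,0]-.67,S[...,1]-.034)<.03)&(d["image"].max(2)<60)&(d["image"][...,0].astype(int)-d["image"][...,1]<12)
q=S[m];print(q[np.argsort(q[:,2])][:12].round(3))
```

```text
236 [[0.672, 0.039, 0.073], [0.672, 0.036, 0.073], [0.672, 0.034, 0.073], [0.671, 0.031, 0.075]] [185  32  28]
239 [[0.671, 0.039, 0.074], [0.67, 0.036, 0.073], [0.67, 0.034, 0.074], [0.67, 0.031, 0.073]] [191  31  29]
242 [[0.665, 0.039, 0.093], [0.664, 0.037, 0.092], [0.664, 0.035, 0.094], [0.663, 0.033, 0.093]] [46 11 15]
245 [[0.662, 0.039, 0.096], [0.662, 0.037, 0.096], [0.662, 0.035, 0.095], [0.662, 0.033, 0.095]] [19 16 16]
248 [[0.661, 0.04, 0.098], [0.66, 0.037, 0.099], [0.66, 0.035, 0.099], [0.66, 0.033, 0.098]] [20 20 23]
251 [[0.659, 0.04, 0.101], [0.659, 0.038, 0.099], [0.658, 0.036, 0.101], [0.658, 0.033, 0.1]] [17 16 17]
254 [[0.657, 0.04, 0.103], [0.657, 0.038, 0.104], [0.656, 0.036, 0.104], [0.656, 0.034, 0.103]] [15 12 11]
257 [[0.655, 0.04, 0.105], [0.655, 0.038, 0.107], [0.655, 0.036, 0.106], [0.654, 0.034, 0.107]] [15 12 17]
260 [[0.654, 0.04, 0.108], [0.653, 0.038, 0.108], [0.653, 0.036, 0.108], [0.653, 0.034, 0.108]] [18 15 17]
lid 0.07347629933755223
[[268.3452061  188.33748222]] [[268.00438474 184.87384124]]
[[0.649 0.05  0.089]
 [0.65  0.047 0.091]
 [0.652 0.044 0.093]
 [0.646 0.05  0.093]
 [0.652 0.051 0.096]
 [0.646 0.05  0.097]
 [0.649 0.049 0.099]
 [0.645 0.05  0.1  ]
 [0.651 0.052 0.101]
 [0.65  0.047 0.102]]
```

Depth puts the fingertip end about 33 mm behind the reported TCP, roughly 7 mm above the lid. I'll keep lowering in small steps and watch the force.

Request:
play_rows(
  moves=[
    [[0,0,0,-0.012,0,0.016,0],[0,0,0,-0.012,0,0.016,0],[0,0,0,0,0,0,0]],
  ],
)

```text
time: 4.17
tool_pos: [0.6746, 0.0337, 0.0561]
tcp_rot: [2.946, -0.202, 0.95]
wrist_force: [-1.3, 0.8, 0.3]
width: 0.0
grip_force: 0.2
```

Request:
play_rows(
  moves=[
    [[0,0,0,-0.012,0,0.016,0],[0,0,0,-0.006,0,0.008,0],[0,0,0,0,0,0,0]],
  ],
)

```text
time: 4.42
tool_pos: [0.6748, 0.0338, 0.0538]
tcp_rot: [2.946, -0.202, 0.951]
wrist_force: [-2.2, 0.2, 4.7]
width: -0.002
grip_force: 1.9
```

Request:
play_rows(
  moves=[
    [[0,0,0,-0.006,0,0.008,0],[0,0,0,-0.006,0,0.008,0],[0,0,0,0,0,0,0]],
  ],
)

```text
time: 4.67
tool_pos: [0.6748, 0.0338, 0.0518]
tcp_rot: [2.946, -0.202, 0.951]
wrist_force: [-2.1, 0.1, 3.9]
width: -0.0
grip_force: 2.2
```

Request:
play_rows(
  moves=[
    [[0,0,0,-0.012,0,0.016,0],[0,0,0,-0.012,0,0.016,0],[0,0,0,0,0,0,0]],
  ],
)

```text
time: 4.92
tool_pos: [0.6749, 0.0338, 0.0479]
tcp_rot: [2.946, -0.202, 0.952]
wrist_force: [-1.6, -0.8, 3.2]
width: 0.001
grip_force: 1.8
```

Request:
play_rows(
  moves=[
    [[0,0,0,-0.012,0,0.016,0],[0,0,0,0,0,0,0]],
  ],
)

```text
time: 5.08
tool_pos: [0.6752, 0.0338, 0.0467]
tcp_rot: [2.945, -0.202, 0.953]
wrist_force: [-6.6, -0.0, 10.5]
width: -0.0
grip_force: 5.4
```

Request:
play_rows(
  moves=[
    [[0,0,0,-0.012,0,0.016,0],[0,0,0,0,0,0,0]],
  ],
)

```text
time: 5.25
tool_pos: [0.6764, 0.0338, 0.0466]
tcp_rot: [2.944, -0.202, 0.957]
wrist_force: [-9.1, -0.8, 17.6]
width: -0.002
grip_force: 8.4
```

Request:
play_rows(
  moves=[
    [[0,0,0,-0.009,0,0.012,0],[0,0,0,0,0,0,0]],
  ],
)

```text
time: 5.42
tool_pos: [0.6767, 0.0338, 0.0464]
tcp_rot: [2.943, -0.202, 0.959]
wrist_force: [-18.8, -0.6, 28.1]
width: -0.001
grip_force: 14.1
```

Request:
play_rows(
  moves=[
    [[0,0,0,0.06,0,-0.08,0],[0,0,0,0.06,0,-0.08,0],[0,0,0,0.06,0,-0.08,0],[0,0,0,0,0,-0.3,30],[0,0,0,0,0,-0.3,60]],
  ],
)

```text
time: 5.83
tool_pos: [0.6386, 0.0382, 0.1188]
tcp_rot: [2.948, -0.202, 0.943]
wrist_force: [0.6, -1.2, 0.6]
width: 0.275
grip_force: 0.0
```

Run:
```python
from fit import *
from plan import *
st()
from workcell import vision
c=vision.read_camera("side");P=cloud(c);np.savez("s2.npz",**c)
I=c["image"].astype(int);m=np.zeros(I.shape[:2],bool);m[150:235,215:315]=1;m&=I[...,0]-I[...,1]>14
z=P[m][:,2];print("lid",np.median(z[(z>.05)&(z<.085)]))
w=vision.read_camera("wrist");np.savez("w2.npz",**w);P=cloud(w);I=w["image"].astype(int);m=(I[...,0]-I[...,1]>25)&(P[...,0]>.6)
z=P[m][:,2];print("lid w",np.median(z[(z>.05)&(z<.085)]))
```

```text
5.83 [0.6386 0.0382 0.1188] x [ 0.807 -0.112  0.581] z [ 0.575 -0.078 -0.814] F [ 0.6 -1.2  0.6] w 0.275 g 0.0 q [ 0.1  -0.05  2.26 -0.4   0.35  2.14]
lid 0.06513807828364108
lid w 0.06424633650246907
```

The lid now reads 65 mm in both views, so it is fully down. Before grasping I'll fit the kinematics from the recorded joint readings and check joint margins and shelf clearance at the placing pose.

```bash
cat > ik.py <<'E'
import numpy as np
from scipy.optimize import least_squares
from scipy.spatial.transform import Rotation as R
from plan import tool
D=[([-1.17888,.26477,1.60538,0,1.2737,-.0369],[.28036,-.61314,.20205]),
([-.75,-.34,2.07,.09,1.13,1.26],[.3978,-.2968,.2817]),([.19,-.51,2.43,-.48,.51,2.22],[.5351,.0395,.2378]),
([.04,.04,2.27,-.87,.14,2.55],[.6916,.0145,.1061]),([.09,-.02,2.25,-.45,.31,2.18],[.6571,.035,.1185]),
([.08,.11,2.23,-.6,.22,2.34],[.6745,.0337,.06]),([.10,-.05,2.26,-.40,.35,2.14],[.6386,.0382,.1188])]
def rot(q): return (R.from_euler("ZYZ",[q[0],q[1]+q[2],q[3]])*R.from_euler("YZ",[q[4],q[5]])).as_matrix()
def fk(q,k,full=False):
    a,h,L2,L3,e,d=k;s=q[1]+q[2]
    r=a+L2*np.sin(q[1])+L3*np.sin(s)+e*np.cos(s);z=h+L2*np.cos(q[1])+L3*np.cos(s)-e*np.sin(s)
    w=np.array([r*np.cos(q[0]),r*np.sin(q[0]),z]);M=rot(q)
    return (w+d*M[:,2],M,w)
k=least_squares(lambda k:np.concatenate([fk(q,k)[0]-p for q,p in D]),[0,.4,.4,.4,0,.2]).x
lo=np.array([-2.63,-.94,.31,-1.31,0,-2.55]);hi=np.array([2.63,2.18,2.57,4.45,2.66,2.55])
C=None
def ik(P,M,q0):
    f=lambda q:np.r_[(fk(q,k)[0]-P)*5,(rot(q)-M@C).ravel()]
    r=least_squares(f,q0,bounds=(lo,hi));return r.x,r.cost
# constant tool twist: rot(q) vs reported frame
M0=R.from_rotvec([-3.06748,-.667959,.00058]).as_matrix();C=M0.T@rot(D[0][0])
E
python3 - <<'E'
from ik import *
import ik
print("k",k.round(3),"res",[np.linalg.norm(fk(q,k)[0]-p).round(4) for q,p in D]);print(C.round(2))
st=(R.from_rotvec([2.948,-.202,.943]).as_matrix());print((rot(D[-1][0])-st@C).round(2).tolist())
for G,yaw in(((.658,.096,.097),-.136),((.658,.096,.122),-.136),((.4725,-.2605,.046),-.22)):
  for tilt in(.4,.5,.6):
   for flip in(1,0):
    M=tool(yaw,tilt)
    if flip: M=M@np.diag([-1,-1,1.])
    P=np.array(G)+.05*M[:,2]
    q,c=min((ik.ik(P,M,q0) for q0 in ([.1,0,2.2,-.4,.4,2.1 if flip else -1.],[-.5,0,2.,.2,.6,1.5 if flip else -1.6],[.1,0,2.2,2.7,.4,-.9])),key=lambda t:t[1])
    print(G,tilt,flip,q.round(2),"%.1e"%c,"wrist",fk(q,k)[2].round(3))
E
```

```text
k [ 0.082  0.136  0.424  0.475 -0.081  0.27 ] res [np.float64(0.027), np.float64(0.0323), np.float64(0.0099), np.float64(0.0177), np.float64(0.012), np.float64(0.0156), np.float64(0.011)]
[[-0.  1. -0.]
 [-1. -0.  0.]
 [ 0.  0.  1.]]
[[-0.0, -0.0, 0.0], [0.0, 0.0, 0.0], [-0.0, 0.0, 0.0]]
(0.658, 0.096, 0.097) 0.4 1 [ 0.19  0.21  2.07 -0.26  0.49  2.1 ] 3.9e-30 wrist [0.573 0.108 0.3  ]
(0.658, 0.096, 0.097) 0.4 0 [ 0.19  0.21  2.07 -0.26  0.49 -1.04] 1.7e-30 wrist [0.573 0.108 0.3  ]
(0.658, 0.096, 0.097) 0.5 1 [ 0.2   0.19  2.13 -0.43  0.38  2.27] 6.4e-28 wrist [0.554 0.11  0.29 ]
(0.658, 0.096, 0.097) 0.5 0 [ 0.2   0.19  2.13 -0.43  0.38 -0.87] 8.7e-31 wrist [0.554 0.11  0.29 ]
(0.658, 0.096, 0.097) 0.6 1 [ 0.21  0.16  2.18 -0.71  0.29  2.55] 2.0e-06 wrist [0.535 0.113 0.279]
(0.658, 0.096, 0.097) 0.6 0 [ 0.21  0.16  2.18 -0.72  0.29 -0.58] 1.1e-30 wrist [0.535 0.113 0.278]
(0.658, 0.096, 0.122) 0.4 1 [ 0.19  0.18  2.05 -0.24  0.54  2.08] 1.8e-31 wrist [0.573 0.108 0.325]
(0.658, 0.096, 0.122) 0.4 0 [ 0.19  0.18  2.05 -0.24  0.54 -1.07] 1.8e-31 wrist [0.573 0.108 0.325]
(0.658, 0.0
[... 324 characters left out ...]
 0.13  2.16 -0.61  0.34 -0.7 ] 5.6e-27 wrist [0.535 0.113 0.303]
(0.4725, -0.2605, 0.046) 0.4 1 [-0.56  0.02  2.42  0.39  0.35  0.89] 6.3e-29 wrist [ 0.389 -0.242  0.249]
(0.4725, -0.2605, 0.046) 0.4 0 [-0.56  0.02  2.42  0.39  0.35 -2.25] 1.5e-26 wrist [ 0.389 -0.242  0.249]
(0.4725, -0.2605, 0.046) 0.5 1 [-0.57 -0.01  2.47  0.7   0.26  0.58] 3.2e-27 wrist [ 0.37  -0.237  0.239]
(0.4725, -0.2605, 0.046) 0.5 0 [-0.57 -0.01  2.47  0.69  0.26 -2.55] 3.7e-06 wrist [ 0.37  -0.237  0.239]
(0.4725, -0.2605, 0.046) 0.6 1 [-0.59 -0.02  2.52  1.22  0.22  0.05] 2.4e-29 wrist [ 0.351 -0.233  0.228]
(0.4725, -0.2605, 0.046) 0.6 0 [-0.54 -0.04  2.49  0.72  0.2  -2.55] 5.1e-03 wrist [ 0.367 -0.222  0.242]
```

Run:
```python
from plan import *
from fit import *
rows([([.53,-.02,.24],tool(-.15,.53)),([.44,-.25,.13],tool(-.22,.53))])
w=np.load("w2.npz");
```

```text
-> [ 0.53 -0.02  0.24] n 5
[-0.004, -0.04, 0.004, -0.029, 0.146, -0.307]
[-0.004, -0.04, 0.004, -0.034, 0.147, -0.306]
[-0.004, -0.04, 0.004, -0.04, 0.147, -0.305]
[-0.004, -0.04, 0.004, -0.046, 0.148, -0.304]
[-0.004, -0.04, 0.004, -0.052, 0.149, -0.303]
-> [ 0.44 -0.25  0.13] n 7
[-0.01, -0.0, 0.017, -0.147, 0.344, 0.096]
[-0.01, -0.0, 0.017, -0.144, 0.345, 0.098]
[-0.01, -0.0, 0.017, -0.141, 0.346, 0.1]
[-0.01, -0.0, 0.017, -0.138, 0.346, 0.101]
[-0.01, -0.0, 0.017, -0.135, 0.347, 0.103]
[-0.01, -0.0, 0.017, -0.132, 0.348, 0.105]
[-0.01, -0.0, 0.017, -0.129, 0.348, 0.107]
```

Request:
play_rows(
  moves=[
    [[0,-0.04,0,-0.03,0.15,-0.31,60],[0,-0.04,0,-0.03,0.15,-0.31,60],[0,-0.04,0,-0.04,0.15,-0.3,60],[0,-0.04,0,-0.05,0.15,-0.3,60],[0,-0.04,0,-0.05,0.15,-0.3,60]],
  ],
)

```text
time: 6.35
tool_pos: [0.5285, -0.0229, 0.2355]
tcp_rot: [2.997, -0.204, 0.798]
wrist_force: [-0.5, -1.6, -0.6]
width: 0.704
grip_force: 0.0
```

Request:
play_rows(
  moves=[
    [[-0.01,0,0.02,-0.15,0.34,0.1,60],[-0.01,0,0.02,-0.14,0.345,0.1,60],[-0.01,0,0.02,-0.14,0.345,0.1,60],[-0.01,0,0.02,-0.14,0.345,0.1,60],[-0.01,0,0.02,-0.135,0.345,0.1,60]],
  ],
)

```text
time: 6.77
tool_pos: [0.4662, -0.1879, 0.1557]
tcp_rot: [2.978, -0.29, 0.798]
wrist_force: [0.7, -0.1, 0.3]
width: 0.702
grip_force: 0.0
```

Request:
play_rows(
  moves=[
    [[-0.01,0,0.02,-0.13,0.35,0.1,60],[0,0,0,0,0,0,60]],
  ],
)

```text
time: 6.93
tool_pos: [0.4501, -0.2242, 0.137]
tcp_rot: [2.974, -0.32, 0.788]
wrist_force: [-0.9, 1.1, 0.3]
width: 0.703
grip_force: 0.0
```

Run:
```python
from fit import *
from plan import *
s=st()
from workcell import vision
c=vision.read_camera("wrist");np.savez("w3.npz",**c);cv2.imwrite("pics/w3.png",c["image"][:,:,::-1])
d=vision.read_camera("side");np.savez("s3.npz",**d)
P=cloud(c)
print("proj grip top",proj(c,[[.4725,-.2605,.06],[.4725,-.2605,.018]]))
rows([([.4567,-.257,.075],tool(-.22,.53))])
```

```text
6.93 [ 0.4501 -0.2242  0.137 ] x [ 0.849 -0.186  0.494] z [ 0.484 -0.099 -0.869] F [-0.9  1.1  0.3] w 0.703 g 0.0 q [-0.69 -0.34  2.41  0.39  0.65  0.84]
proj grip top [[359.39329322 214.22344637]
 [354.40485285 223.73591696]]
-> [ 0.457 -0.257  0.075] n 2
[-0.013, 0.011, 0.006, -0.11, 0.175, 0.307]
[-0.013, 0.011, 0.006, -0.111, 0.173, 0.307]
```

View pics/w3.png

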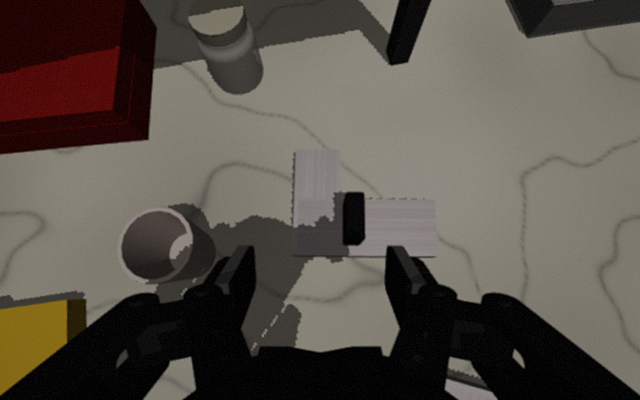

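The wrist view shows the open fingers at (240,260) and (400,260), with the square's grip at (353,218). The L's lip corner is at (294,256). I'll refit the square here and check the fingertip position.

Run:
```python
from fit import *
from plan import *
c=dict(np.load("w3.npz"));P=cloud(c)
m=(P[...,2]>.008)&(np.hypot(P[...,0]-.49,P[...,1]+.26)<.12)&(np.hypot(P[...,0]-.479,P[...,1]+.104)>.06)
roi=(275,135,450,262)
v=np.ones(m.shape,bool);v[240:,370:]=0
m[:, :][~v]=0
p,f,a=fit(c,SQ,m,v,np.array([.4725,-.2605,-.22]),roi);print(p,f,a)
pl=m&(P[...,2]<.03);print("plate",np.median(P[160:240,300:335][...,2]),np.median(P[205:240,375:425][...,2]))
s=bot.read_state();M=R.from_rotvec(s["tcp_rot"]).as_matrix()
for u,v_ in((240,250),(247,250),(392,250),(400,250),(250,253),(390,253)): print(u,v_,((P[v_,u]-s["tool_pos"])@M).round(4),c["image"][v_,u])
```

```text
[ 0.47347753 -0.25674902 -0.22700149] 196.9375 9602.0
plate 0.017376285065703455 0.017386258940882138
240 250 [ 0.0079 -0.0309 -0.0409] [38 37 36]
247 250 [ 0.008  -0.0278 -0.0411] [15 12 14]
392 250 [ 0.0076  0.0338 -0.0407] [0 0 0]
400 250 [ 0.0082  0.0369 -0.042 ] [40 36 35]
250 253 [ 0.0065 -0.0267 -0.0408] [0 0 0]
390 253 [ 0.006   0.0331 -0.0401] [2 1 2]
```

Run:
```python
from plan import *
M=tool(-.227,.53)
rows([([.458,-.254,.063],M),([.4926,-.2623,.006],M)],cart=.035)
```

```text
-> [ 0.458 -0.254  0.063] n 3
[-0.011, 0.007, 0.008, -0.091, 0.106, 0.24]
[-0.011, 0.007, 0.008, -0.092, 0.105, 0.241]
[-0.011, 0.007, 0.008, -0.092, 0.104, 0.241]
-> [ 0.493 -0.262  0.006] n 2
[0.0, -0.0, 0.0, 0.009, 0.002, 0.336]
[0.0, -0.0, 0.0, 0.009, 0.002, 0.336]
```

Request:
play_rows(
  moves=[
    [[-0.01,0.007,0.008,-0.09,0.105,0.24,60],[-0.01,0.007,0.008,-0.09,0.105,0.24,60],[-0.01,0.007,0.008,-0.09,0.105,0.24,60],[0,0,0,0.01,0,0.2,60],[0,0,0,0,0,0,60]],
  ],
)

```text
time: 7.45
tool_pos: [0.471, -0.2523, 0.045]
tcp_rot: [2.964, -0.327, 0.801]
wrist_force: [-0.4, 0.5, -0.2]
width: 0.702
grip_force: 0.0
```

Run:
```python
from plan import *
from fit import *
from workcell import vision
s=st()
c=vision.read_camera("wrist");np.savez("w4.npz",**c);cv2.imwrite("pics/w4.png",c["image"][:,:,::-1])
rows([([.4926,-.2623,.006],tool(-.227,.53))],cart=.035)
```

```text
7.45 [ 0.471  -0.2523  0.045 ] x [ 0.843 -0.189  0.503] z [ 0.492 -0.107 -0.864] F [-0.4  0.5 -0.2] w 0.702 g 0.0 q [-0.71 -0.11  2.44  0.64  0.41  0.54]
-> [ 0.493 -0.262  0.006] n 2
[-0.006, 0.001, 0.007, -0.005, 0.025, 0.233]
[-0.006, 0.001, 0.007, -0.005, 0.024, 0.233]
```

View pics/w4.png

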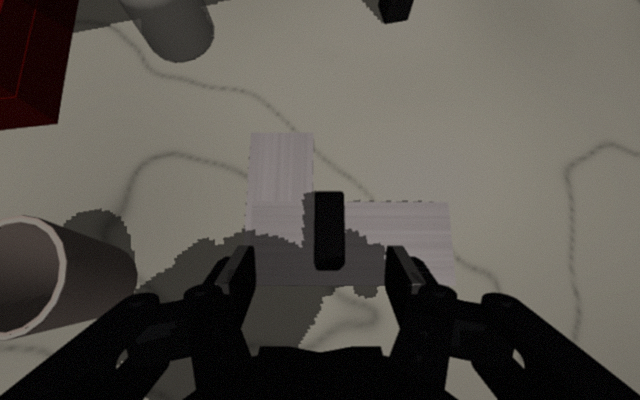

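The grip at (329,230) sits between the fingers, whose middle is at about column 321, so I'll go in and close.

Request:
play_rows(
  moves=[
    [[-0.006,0,0.007,0,0.02,0.15,60],[-0.006,0,0.007,0,0.02,0.15,60],[0,0,0,0,0,0.15,60],[0,0,0,0,0,0,60]],
  ],
)

```text
time: 7.83
tool_pos: [0.4943, -0.263, 0.0102]
tcp_rot: [2.953, -0.337, 0.807]
wrist_force: [-1.1, 1.3, 0.3]
width: 0.7
grip_force: 0.0
```

Run:
```python
from plan import *
from fit import *
from workcell import vision
s=st()
c=vision.read_camera("wrist");np.savez("w5.npz",**c)
P=cloud(c);M=R.from_rotvec(s["tcp_rot"]).as_matrix()
I=c["image"]
m=(np.hypot(P[...,0]-.4735,P[...,1]+.258)<.03)&(P[...,2]>.05)&(P[...,2]<.068)
q=P[m];print("grip pts",len(q),q.min(0).round(3),q.max(0).round(3),"tool",((q-s["tool_pos"])@M).min(0).round(4),((q-s["tool_pos"])@M).max(0).round(4))
```

```text
7.83 [ 0.4943 -0.263   0.0102] x [ 0.839 -0.193  0.508] z [ 0.495 -0.116 -0.861] F [-1.1  1.3  0.3] w 0.7 g 0.0 q [-0.68  0.02  2.41  0.8   0.31  0.39]
grip pts 4303 [ 0.452 -0.288  0.05 ] [ 0.494 -0.246  0.068] tool [-0.0128 -0.0091 -0.0644] [ 0.0234  0.0299 -0.0409]
```

Request:
play_rows(
  moves=[
    [[0,0,0,-0.025,0,0.043,40],[0,0,0,0,0,0,10],[0,0,0,0,0,0,10],[0,0,0,0,0,0,10],[0,0,0,0,0,0,10]],
  ],
  newtons=40,
)

```text
time: 8.3
tool_pos: [0.4936, -0.2643, 0.0067]
tcp_rot: [2.951, -0.339, 0.809]
wrist_force: [-4.2, 3.2, 7.2]
width: 0.182
grip_force: 40.5
```

Request:
play_rows(
  moves=[
    [[0,0,0,0,0,0,5],[0,0,0,0,0,0,5],[0,0,0,0,0,0,5]],
  ],
  newtons=60,
)

```text
time: 8.55
tool_pos: [0.4937, -0.2643, 0.0068]
tcp_rot: [2.951, -0.339, 0.809]
wrist_force: [-3.9, 3.3, 9.0]
width: 0.182
grip_force: 58.9
```

Run:
```python
from plan import *
st()
```

```text
8.55 [ 0.4937 -0.2643  0.0068] x [ 0.838 -0.195  0.51 ] z [ 0.496 -0.118 -0.86 ] F [-3.9  3.3  9. ] w 0.182 g 58.85903477668762 q [-0.69  0.03  2.42  0.83  0.31  0.36]
```

Request:
play_rows(
  moves=[
    [[0,0,0,0.05,0,-0.086,5],[0,0,0,0.1,0,-0.172,5],[0,0,0,0.1,0,-0.172,5],[0,0,0,0,0,0,5]],
  ],
)

```text
time: 8.88
tool_pos: [0.4946, -0.2662, 0.0593]
tcp_rot: [2.946, -0.338, 0.813]
wrist_force: [1.0, -1.2, -2.2]
width: 0.177
grip_force: 59.0
```

```bash
cat > hand.py <<'E'
from fit import *
from plan import *
from workcell import vision
# full-pose fit of the held square in the wrist view: depth points on plate give plane; mask gives x,y,yaw
def look(name):
    s=st();c=vision.read_camera("wrist");np.savez(name+".npz",**c);return s,c,cloud(c)
def plane(P,m):
    q=P[m];q=q[np.abs(q[:,2]-np.median(q[:,2]))<.02];A=np.c_[q[:,:2]-q[:,:2].mean(0),np.ones(len(q))]
    k=np.linalg.lstsq(A,q[:,2],rcond=None)[0];return k,len(q)
E
python3 - <<'E'
from hand import *
s,c,P=look("w6")
cv2.imwrite("pics/w6.png",c["image"][:,:,::-1])
E
```

```text
8.88 [ 0.4946 -0.2662  0.0593] x [ 0.836 -0.193  0.514] z [ 0.499 -0.122 -0.858] F [ 1.  -1.2 -2.2] w 0.177 g 59.00033354759216 q [-0.69 -0.08  2.39  0.6   0.41  0.61]
```

View pics/w6.png

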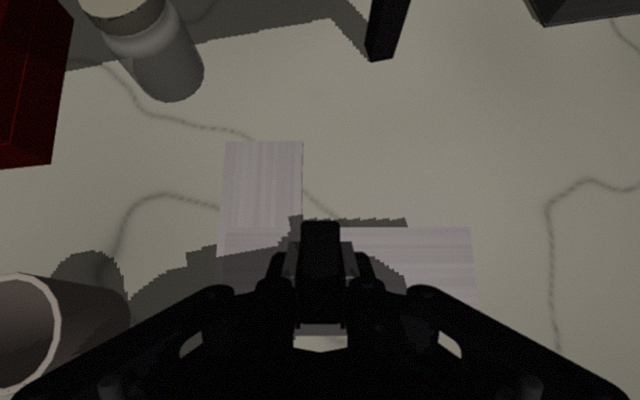

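The square is held: its side leg spans columns 225–302 and its front leg reaches column 475, with the grip between the pads at (320,260). Next I measure its pose in the hand.

```bash
cat >> hand.py <<'E'
from scipy.optimize import minimize
PL=[box(-25,25,-80,50,14,18),box(25,75,10,50,14,18),box(-29,-25,-80,54,0,18),box(-29,75,50,54,0,18)]
def held(s,c,P,p0,roi,zmin):
    """square pose in tool frame: plane from depth, x/y/yaw from mask edges"""
    m=np.zeros(P.shape[:2],bool);m[155:220,238:290]=1;m[240:290,400:460]=1
    m&=np.abs(P[...,2]-zmin)<.02
    q=P[m];k=np.linalg.lstsq(np.c_[q[:,:2],np.ones(len(q))],q[:,2],rcond=None)[0]
    r=q@np.r_[-k[:2],1]-k[2];g=np.abs(r)<.004;k=np.linalg.lstsq(np.c_[q[g,:2],np.ones(g.sum())],q[g,2],rcond=None)[0]
    print("plate plane slopes",k[:2].round(4),"n",g.sum())
    n=np.r_[-k[:2],1];n/=np.linalg.norm(n)
    x0,y0,x1,y1=roi;dist=P[...,2]-(P[...,0]*k[0]+P[...,1]*k[1]+k[2])
    mask=(np.abs(dist)<.006);V=np.ones(mask.shape,bool);V[215:,275:390]=0;V[270:,:]=0
    M=mask[y0:y1,x0:x1].astype(float);V=V[y0:y1,x0:x1]
    def T(p):
        x=np.array([np.cos(p[2]),np.sin(p[2]),0]);x-=n*(x@n);x/=np.linalg.norm(x)
        Rm=np.c_[x,np.cross(n,x),n];top=np.array([p[0],p[1],k[0]*p[0]+k[1]*p[1]+k[2]])
        return Rm,top-n*.018
    def f(p):
        Rm,o=T(p);mm=np.zeros(((y1-y0)*4,(x1-x0)*4),np.uint8)
        for b in PL[:2]:
            uv=((proj(c,(b[b[:,2]>.017])@Rm.T+o)-[x0,y0]+.5)*4-.5)
            cv2.fillConvexPoly(mm,np.round(cv2.convexHull(np.float32(uv))*16).astype(np.int32),1,shift=4)
        mm=cv2.resize(mm.astype(np.float32),(x1-x0,y1-y0),interpolation=cv2.INTER_AREA)
        return (np.abs(mm-M)*V).sum()
    p=p0
    for sc in(.01,.003,.001):
        r=minimize(f,p,method="Nelder-Mead",options=dict(initial_simplex=np.vstack([p]+[np.add(p,d) for d in np.diag([sc,sc,sc*5])]),xatol=1e-5,fatol=.01));p=r.x
    Rm,o=T(p);Mt=R.from_rotvec(s["tcp_rot"]).as_matrix()
    print("p",p.round(4),"cost",r.fun,M.sum(),"origin",o.round(4))
    ot=(o-s["tool_pos"])@Mt;Rt=Mt.T@Rm
    print("in tool: origin",ot.round(4),"rot",R.from_matrix(Rt).as_rotvec().round(3));return Rt,ot
E
python3 - <<'E'
from hand import *
import hand
s=bot.read_state();c=dict(np.load("w6.npz"));P=cloud(c)
print("plate",P[180,260].round(3),P[260,430].round(3))
Rt,ot=held(s,c,P,np.array([.474,-.257,-.227]),(205,125,490,300),.069)
np.savez("held.npz",Rt=Rt,ot=ot)
E
```

```text
plate [ 0.531 -0.24   0.07 ] [ 0.468 -0.318  0.07 ]
plate plane slopes [ 0.0009 -0.0041] n 6228
p [ 0.4747 -0.257  -0.2288] cost 978.6875 17730.0 origin [ 0.4747 -0.2571  0.0518]
in tool: origin [-0.0208 -0.0038 -0.0056] rot [-3.028e+00  1.000e-03 -8.320e-01]
```

Run:
```python
from hand import *
s=bot.read_state();c=dict(np.load("w6.npz"));P=cloud(c);M=R.from_rotvec(s["tcp_rot"]).as_matrix()
h=np.load("held.npz")
t=(P-s["tool_pos"])@M
for v in(224,228,232,240,250): print(v,[t[v,u].round(3).tolist() for u in(300,304,310,320,330,336,340,344)])
L=(P-s["tool_pos"])@M@h["Rt"]-h["ot"]@h["Rt"]   # square frame
for v in(180,200): # side leg edges in square y
    r=[u for u in range(205,320) if abs(L[v,u,2]-.018)<.005];print(v,"leg y",L[v,r[0],1].round(4),L[v,r[-1],1].round(4),r[0],r[-1])
for v in(245,260):
    r=[u for u in range(380,490) if abs(L[v,u,2]-.018)<.005];print(v,"end y",L[v,r[-1],1].round(4),r[-1])
for u in(250,280):
    r=[v for v in range(120,250) if abs(L[v,u,2]-.018)<.005];print(u,"leg end x",L[r[0],u,0].round(4))
for u in(400,440):
    r=[v for v in range(200,300) if abs(L[v,u,2]-.018)<.005];print(u,"front leg x",L[r[0],u,0].round(4),L[r[-1],u,0].round(4))
```

```text
224 [[0.025, -0.008, -0.047], [0.025, -0.006, -0.048], [0.025, -0.004, -0.047], [0.025, -0.0, -0.047], [0.025, 0.004, -0.047], [0.025, 0.006, -0.048], [-0.012, 0.015, 0.06], [-0.013, 0.018, 0.061]]
228 [[0.023, -0.008, -0.047], [0.024, -0.006, -0.05], [0.024, -0.004, -0.048], [0.024, -0.0, -0.049], [0.024, 0.004, -0.049], [0.024, 0.006, -0.049], [0.009, 0.011, -0.008], [0.009, 0.013, -0.008]]
232 [[0.022, -0.008, -0.048], [0.023, -0.006, -0.05], [0.023, -0.004, -0.05], [0.022, -0.0, -0.049], [0.023, 0.004, -0.05], [0.022, 0.006, -0.049], [0.007, 0.011, -0.009], [0.007, 0.013, -0.009]]
240 [[0.019, -0.008, -0.05], [0.02, -0.006, -0.051], [0.02, -0.004, -0.052], [0.02, -0.0, -0.051], [0.02, 0.004, -0.052], [0.02, 0.006, -0.051], [0.068, -0.0, -0.171], [0.004, 0.013, -0.012]]
250 [[0.016, -0.008, -0.052], [0.017, -0.006, -0.054], [0.016, -0.004, -0.053], [0.016, -0.0, -0.052], [0.016, 0.004, -0.053], [0.016, 0.006, -0.052], [0.012, 0.008, -0.043], [0.012, 0.01, -0.043]]
180 leg y 0.0501 0.0066 222 301
200 leg y 0.0497 0.0066 221 301
245 end y -0.0834 472
260 end y -0.083 472
250 leg end x 0.0739
280 leg end x 0.0748
400 front leg x 0.0249 -0.009
440 front leg x 0.0247 -0.0067
```

The mask also covers the 4 mm lips, so the corrected hold is symmetric (tool y ≈ 0) and flat. Now I'll plan the carry.

```bash
cat >> plan.py <<'E'
def Rz(a): return R.from_euler("z",a).as_matrix()
OT=np.array([-.0208,-.0003,-.0056])
B=np.array([.6257,.0405,-.135])  # box x,y,yaw
def sq_target(o,yaw):
    Rt=np.load("held.npz")["Rt"];M=Rz(yaw)@Rt.T
    return (np.array(o)-M@OT,M)
def inbox(bx,by,z): # mm box coords -> world
    v=Rz(B[2])@np.array([bx,by,0])/1000;return [B[0]+v[0],B[1]+v[1],z]
E
python3 - <<'E'
from plan import *
rows([sq_target((.4747,-.257,.125),-.229),sq_target((.57,.04,.125),-.16),sq_target(inbox(13,70,.088),B[2])])
E
```

```text
-> [ 0.495 -0.262  0.131] n 2
[0.003, -0.002, 0.002, 0.187, -0.016, -0.314]
[0.003, -0.002, 0.002, 0.187, -0.017, -0.314]
-> [0.59  0.036 0.131] n 8
[0.009, 0.0, -0.015, 0.027, -0.39, 0.015]
[0.009, 0.0, -0.015, 0.03, -0.39, 0.017]
[0.009, 0.0, -0.015, 0.033, -0.39, 0.019]
[0.009, 0.0, -0.015, 0.036, -0.389, 0.021]
[0.009, 0.0, -0.015, 0.039, -0.389, 0.022]
[0.009, 0.0, -0.015, 0.042, -0.389, 0.024]
[0.009, 0.0, -0.015, 0.045, -0.388, 0.026]
[0.009, 0.0, -0.015, 0.047, -0.388, 0.027]
-> [0.669 0.105 0.094] n 3
[0.009, 0.0, -0.014, 0.127, -0.268, 0.218]
[0.009, 0.0, -0.014, 0.128, -0.266, 0.219]
[0.009, 0.0, -0.014, 0.13, -0.264, 0.22]
```

Request:
play_rows(
  moves=[
    [[0,0,0,0.12,-0.01,-0.21,5],[0,0,0,0.12,-0.01,-0.21,5],[0,0,0,0.12,-0.01,-0.21,5],[0.006,0,-0.01,0.02,-0.26,0.01,5],[0.006,0,-0.01,0.02,-0.26,0.01,5]],
  ],
)

```text
time: 9.35
tool_pos: [0.5091, -0.2121, 0.129]
tcp_rot: [2.954, -0.327, 0.811]
wrist_force: [0.7, -0.8, -2.7]
width: 0.181
grip_force: 59.4
```

Request:
play_rows(
  moves=[
    [[0.006,0,-0.01,0.02,-0.26,0.01,5],[0.006,0,-0.01,0.02,-0.26,0.01,5],[0.006,0,-0.01,0.025,-0.26,0.015,5],[0.006,0,-0.01,0.025,-0.26,0.015,5],[0.006,0,-0.01,0.025,-0.26,0.015,5]],
  ],
)

```text
time: 9.77
tool_pos: [0.5466, -0.0848, 0.1251]
tcp_rot: [2.971, -0.28, 0.806]
wrist_force: [-0.5, -0.8, -2.4]
width: 0.176
grip_force: 59.3
```

Request:
play_rows(
  moves=[
    [[0.006,0,-0.01,0.03,-0.26,0.015,5],[0.006,0,-0.01,0.03,-0.26,0.015,5],[0.006,0,-0.01,0.03,-0.26,0.02,5],[0.006,0,-0.01,0.03,-0.26,0.02,5],[0,0,0,0,0,0,5]],
  ],
)

```text
time: 10.18
tool_pos: [0.5803, 0.0171, 0.1256]
tcp_rot: [2.981, -0.24, 0.811]
wrist_force: [-0.4, 0.2, -1.1]
width: 0.174
grip_force: 59.8
```

Run:
```python
from plan import *
st()
rows([sq_target(inbox(13,70,.088),B[2])],cart=.03)
```

```text
10.18 [0.5803 0.0171 0.1256] x [ 0.851 -0.138  0.506] z [ 0.5   -0.082 -0.862] F [-0.4  0.2 -1.1] w 0.174 g 59.7504186630249 q [ 0.06 -0.16  2.3  -0.24  0.49  1.97]
-> [0.669 0.105 0.094] n 5
[0.005, 0.002, -0.009, 0.094, -0.202, 0.129]
[0.005, 0.002, -0.009, 0.094, -0.201, 0.129]
[0.005, 0.002, -0.009, 0.095, -0.2, 0.13]
[0.005, 0.002, -0.009, 0.096, -0.2, 0.13]
[0.005, 0.002, -0.009, 0.097, -0.199, 0.131]
```

Request:
play_rows(
  moves=[
    [[0.005,0,-0.009,0.095,-0.2,0.13,5],[0.005,0,-0.009,0.095,-0.2,0.13,5],[0.005,0,-0.009,0.095,-0.2,0.13,5],[0.005,0,-0.009,0.095,-0.2,0.13,5],[0.005,0,-0.009,0.095,-0.2,0.13,5]],
  ],
)

```text
time: 10.6
tool_pos: [0.6678, 0.1007, 0.0924]
tcp_rot: [2.987, -0.208, 0.809]
wrist_force: [0.9, -0.7, -1.2]
width: 0.183
grip_force: 59.8
```

Request:
play_rows(
  moves=[
    [[0,0,0,0,0,0,5],[0,0,0,0,0,0,5]],
  ],
)

```text
time: 10.77
tool_pos: [0.6676, 0.1006, 0.0923]
tcp_rot: [2.987, -0.207, 0.808]
wrist_force: [-0.5, -0.4, -3.1]
width: 0.18
grip_force: 60.0
```

Run:
```python
from hand import *
s,c,P=look("w7");d=vision.read_camera("side");np.savez("s7.npz",**d)
a=c["image"][60:400,100:540];b=cv2.resize(d["image"][130:250,215:335],(340,340))
cv2.imwrite("pics/w7.png",np.hstack([a,b])[:,:,::-1])
M=R.from_rotvec(s["tcp_rot"]).as_matrix();Rs=M@np.load("held.npz")["Rt"];o=s["tool_pos"]+M@OT
print("square origin",o.round(4),"R",Rs.round(3).tolist());
print("in box mm",(Rz(-B[2])@np.r_[o[:2]-B[:2],o[2]]*1000).round(1))
rows([sq_target(inbox(13,70,.088),B[2])],cart=.03)
```

```text
10.77 [0.6676 0.1006 0.0923] x [ 0.856 -0.118  0.504] z [ 0.499 -0.073 -0.864] F [-0.5 -0.4 -3.1] w 0.18 g 59.977460503578186 q [ 0.21  0.09  2.13 -0.42  0.45  2.25]
square origin [0.6471 0.1038 0.0867] R [[0.99, 0.138, 0.008], [-0.138, 0.99, 0.001], [-0.008, -0.003, 1.0]]
in box mm [12.7 65.6 86.7]
-> [0.669 0.105 0.094] n 1
[0.009, 0.014, -0.006, 0.008, -0.056, -0.002]
```

View pics/w7.png

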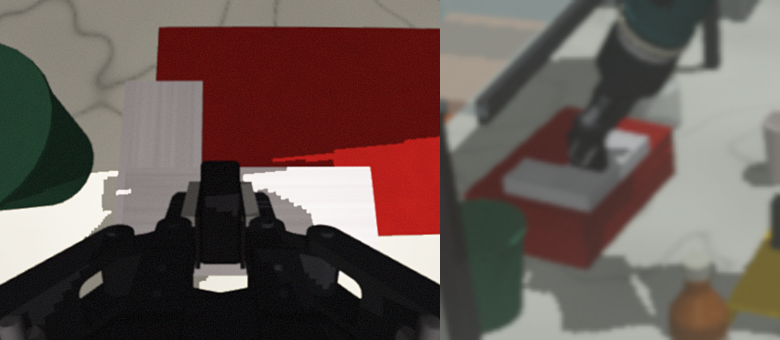

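In the wrist crop the square hangs over the front left corner: its side leg spans crop columns 122–203 and the lid's left edge is at column 157. The side crop shows it level over the box, clear of the tub. Next I measure the edges in the box frame.

```bash
cat > edges.py <<'E'
from hand import *
def inb(P): 
    q=P-np.r_[B[:2],0];return q@Rz(B[2])*1000
def edges(c):
    P=cloud(c);b=inb(P);I=c["image"].astype(int)
    red=(I[...,0]-I[...,1]>25)&(np.abs(b[...,2]-65)<8)
    x,y,z=b[...,0],b[...,1],b[...,2]
    f=lambda v:np.round(np.median(v),1) if len(v) else None
    rows_=[v for v in range(400) if red[v,:].sum()>30]
    L=[];fr=[];bk=[]
    for v in rows_:
        u=np.where(red[v])[0]
        if 100<x[v,u[0]]<145: L.append(y[v,u[0]])
    for u in range(640):
        v=np.where(red[:,u])[0]
        if len(v)>10:
            bk.append(x[v[0],u])
            if -100<y[v[-1],u]<-30: fr.append((y[v[-1],u],x[v[-1],u]))
    print("box: left y",f(L),"back x",f(bk),"front x",f([a[1] for a in fr]),len(L),len(fr),"lid z",f(z[red]))
    if len(fr)>10: print("front slope",np.polyfit(*np.array(fr).T,1).round(4))
    if len(bk)>10: pass
    return P,b
def sqedges(P,b,ztop):
    m=np.abs(b[...,2]-ztop)<7
    x,y=b[...,0],b[...,1];f=lambda v:(np.round(np.median(v),1),len(v)) if len(v) else None
    L=[];Rr=[];E=[];N=[]
    for v in range(100,330):
        u=np.where(m[v]&(x[v]>35)&(x[v]<105)&(y[v]>50)&(y[v]<140))[0]
        if len(u)>20: L.append((x[v,u[0]],y[v,u[0]]))
        u=np.where(m[v]&(x[v]>-15)&(x[v]<35)&(y[v]<20)&(y[v]>-60))[0]
        if len(u)>15: N.append(y[v,u[-1]])
    for u in range(640):
        v=np.where(m[:,u]&(y[:,u]>75)&(y[:,u]<118)&(x[:,u]>30))[0]
        if len(v)>15: E.append(x[v[0],u])
        v=np.where(m[:,u]&(y[:,u]>-15)&(y[:,u]<25)&(x[:,u]<70)&(x[:,u]>0))[0]
        if len(v)>8: Rr.append((y[v[0],u],x[v[0],u]))
    L=np.array(L);Rr=np.array(Rr)
    print("sq: leg left y(=114 home)",f(L[:,1]),"dy/dx",np.polyfit(*L.T,1)[0].round(4),"leg end x(=100)",f(E),"right end y(=-20)",f(N),"front leg far x(=50)",f(Rr[:,1]) if len(Rr) else None,"z",f(b[...,2][m&(y>70)&(y<110)&(x>40)&(x<90)]))
E
python3 - <<'E'
from edges import *
c=dict(np.load("w7.npz"));P,b=edges(c);sqedges(P,b,86.7+18)
E
```

```text
box: left y 110.0 back x 148.8 front x 0.6 56 113 lid z 64.2
front slope [ 0.2339 18.4707]
sq: leg left y(=114 home) (np.float64(119.6), 90) dy/dx -0.0027 leg end x(=100) (np.float64(86.5), 80) right end y(=-20) (np.float64(-13.8), 72) front leg far x(=50) (np.float64(36.8), 79) z (np.float64(102.6), 4972)
```

```bash
cat >> plan.py <<'E'
def boxmove(dx,dy,dz,level=False): # mm in box frame from the present pose
    s=bot.read_state();M=R.from_rotvec(s["tcp_rot"]).as_matrix()
    d=M.T@(Rz(B[2])@np.array([dx,dy,dz]))/100
    print("shift",d.round(3));
    if level:
        T=sq_target((0,0,0),B[2])[1];print("turn",(R.from_matrix(M.T@T).as_rotvec()/.5).round(3))
E
python3 - <<'E'
from plan import *
boxmove(6,0,-30,True);boxmove(2,0,0);boxmove(0,-2,0);boxmove(0,0,-2)
E
```

```text
shift [-0.1   -0.002  0.289]
turn [ 0.009  0.014 -0.006]
shift [ 0.017 -0.     0.01 ]
shift [0.   0.02 0.  ]
shift [-0.01  -0.     0.017]
```

Request:
play_rows(
  moves=[
    [[0.009,0.014,-0.006,-0.034,0,0.096,5],[0,0,0,-0.033,0,0.096,5],[0,0,0,-0.033,0,0.096,5],[0,0,0,0,0,0,5],[0,0,0,0,0,0,5]],
  ],
)

```text
time: 11.28
tool_pos: [0.6737, 0.0988, 0.0639]
tcp_rot: [2.986, -0.203, 0.822]
wrist_force: [0.5, 0.1, -2.9]
width: 0.174
grip_force: 59.8
```

Run:
```python
from edges import *
s,c,_=look("w8");P,b=edges(c)
M=R.from_rotvec(s["tcp_rot"]).as_matrix();o=s["tool_pos"]+M@OT;q=inb(o);print("in box",q.round(1))
print("lean",(M@np.load("held.npz")["Rt"])[2].round(4))
sqedges(P,b,q[2]+17)
```

```text
11.28 [0.6737 0.0988 0.0639] x [ 0.851 -0.116  0.512] z [ 0.507 -0.071 -0.859] F [ 0.5  0.1 -2.9] w 0.174 g 59.772512912750244 q [ 0.2   0.14  2.14 -0.48  0.38  2.31]
box: left y 110.1 back x 149.0 front x 0.6 63 120 lid z 64.2
front slope [-0.0081  0.075 ]
in box [19.  64.5 58.1]
lean [1.3e-03 1.0e-04 1.0e+00]
sq: leg left y(=114 home) (np.float64(118.7), 101) dy/dx 0.0012 leg end x(=100) (np.float64(92.5), 82) right end y(=-20) (np.float64(-14.8), 60) front leg far x(=50) (np.float64(43.2), 82) z (np.float64(74.5), 5556)
```

Request:
play_rows(
  moves=[
    [[0,0,0,-0.018,0,0.03,5],[0,0,0,0.026,0,0.015,5],[0,0,0,0.017,0,0.01,5],[0,0,0,0,0,0,5]],
  ],
)

```text
time: 11.67
tool_pos: [0.6802, 0.0989, 0.0623]
tcp_rot: [2.986, -0.203, 0.827]
wrist_force: [-0.7, 0.1, -2.4]
width: 0.18
grip_force: 59.9
```

Request:
play_rows(
  moves=[
    [[0,0,0,0.008,0,0.005,5],[0,0,0,0,0,0,5]],
  ],
)

```text
time: 11.83
tool_pos: [0.6804, 0.0988, 0.0618]
tcp_rot: [2.986, -0.202, 0.825]
wrist_force: [-1.9, 0.8, -2.1]
width: 0.183
grip_force: 60.3
```

Request:
play_rows(
  moves=[
    [[0,0,0,0.008,0,0.005,5],[0,0,0,0,0,0,5]],
  ],
)

```text
time: 12.0
tool_pos: [0.6805, 0.0986, 0.0611]
tcp_rot: [2.987, -0.202, 0.823]
wrist_force: [-6.1, 1.9, -0.9]
width: 0.178
grip_force: 60.6
```

Request:
play_rows(
  moves=[
    [[0,0,0,-0.008,0,-0.005,5],[0,0,0,0,0.02,0,5],[0,0,0,0,0.02,0,5],[0,0,0,0,0,0,5]],
  ],
)

```text
time: 12.33
tool_pos: [0.6798, 0.0946, 0.0617]
tcp_rot: [2.986, -0.203, 0.826]
wrist_force: [-4.0, 2.6, -2.3]
width: 0.174
grip_force: 60.2
```

Request:
play_rows(
  moves=[
    [[0,0,0,0,0.01,0,5],[0,0,0,0,0,0,5]],
  ],
)

```text
time: 12.5
tool_pos: [0.6797, 0.0937, 0.0617]
tcp_rot: [2.986, -0.203, 0.826]
wrist_force: [-4.7, 2.3, -2.1]
width: 0.179
grip_force: 60.2
```

Request:
play_rows(
  moves=[
    [[0,0,0,0,0.01,0,5],[0,0,0,0,0,0,5]],
  ],
)

```text
time: 12.67
tool_pos: [0.6797, 0.0933, 0.0617]
tcp_rot: [2.987, -0.202, 0.826]
wrist_force: [-3.0, 6.2, -3.0]
width: 0.176
grip_force: 60.1
```

Run:
```python
from edges import *
s,c,_=look("w9");P,b=edges(c)
M=R.from_rotvec(s["tcp_rot"]).as_matrix();o=s["tool_pos"]+M@OT;q=inb(o);print("in box",q.round(1))
print("lean",(M@np.load("held.npz")["Rt"])[2].round(4))
sqedges(P,b,q[2]+17)
```

```text
12.67 [0.6797 0.0933 0.0617] x [ 0.85  -0.116  0.514] z [ 0.509 -0.069 -0.858] F [-3.   6.2 -3. ] w 0.176 g 60.08339166641235 q [ 0.19  0.15  2.14 -0.47  0.37  2.29]
box: left y 110.1 back x 148.9 front x 0.5 64 124 lid z 64.3
front slope [0.0064 0.9911]
in box [25.7 59.9 55.8]
lean [0.0036 0.0018 1.    ]
sq: leg left y(=114 home) (np.float64(114.2), 114) dy/dx 0.0014 leg end x(=100) (np.float64(99.3), 78) right end y(=-20) (np.float64(-21.5), 48) front leg far x(=50) (np.float64(50.1), 82) z (np.float64(72.3), 6355)
```

Request:
play_rows(
  moves=[
    [[0,0,0,-0.01,0,0.017,5],[0,0,0,-0.005,0,0.009,5],[0,0,0,0,0,0,5]],
  ],
)

```text
time: 12.97
tool_pos: [0.6798, 0.0933, 0.0591]
tcp_rot: [2.987, -0.202, 0.827]
wrist_force: [-7.1, 3.9, 0.1]
width: 0.181
grip_force: 60.8
```

Request:
play_rows(
  moves=[
    [[0,0,0,-0.005,0,0.009,5],[0,0,0,0,0,0,5]],
  ],
)

```text
time: 13.13
tool_pos: [0.6798, 0.0933, 0.0582]
tcp_rot: [2.987, -0.202, 0.827]
wrist_force: [-6.6, 4.7, 1.1]
width: 0.181
grip_force: 61.0
```

Request:
play_rows(
  moves=[
    [[0,0,0,-0.005,0,0.009,5],[0,0,0,0,0,0,5]],
  ],
)

```text
time: 13.3
tool_pos: [0.6799, 0.0934, 0.0579]
tcp_rot: [2.986, -0.202, 0.827]
wrist_force: [-11.2, 4.8, 6.4]
width: 0.182
grip_force: 61.8
```

Request:
play_rows(
  moves=[
    [[0,0,0,-0.003,0,0.004,5],[0,0,0,0,0,0,5],[0,0,0,0,0,0,22],[0,0,0,0,0,0,30],[0,0,0,0,0,0,40]],
  ],
  newtons=25,
)

```text
time: 13.72
tool_pos: [0.6821, 0.093, 0.0585]
tcp_rot: [2.985, -0.202, 0.833]
wrist_force: [-0.3, 0.1, 0.4]
width: 0.461
grip_force: 0.0
```

Request:
play_rows(
  moves=[
    [[0,0,0,0,0,0,45],[0,0,0,0,0,0,45]],
  ],
)

```text
time: 13.88
tool_pos: [0.681, 0.0926, 0.0572]
tcp_rot: [2.986, -0.203, 0.829]
wrist_force: [-0.1, -0.9, -0.3]
width: 0.53
grip_force: 0.0
```

Run:
```python
from edges import *
s,c,_=look("w10");P,b=edges(c)
sqedges(P,b,51+17);boxmove(-40,0,80)
boxmove(-20,0,12)
```

```text
13.88 [0.681  0.0926 0.0572] x [ 0.849 -0.116  0.516] z [ 0.511 -0.07  -0.857] F [-0.1 -0.9 -0.3] w 0.53 g 0.0 q [ 0.19  0.16  2.14 -0.48  0.36  2.31]
box: left y 110.1 back x 149.0 front x 0.9 67 130 lid z 64.2
front slope [ 0.1554 12.9435]
sq: leg left y(=114 home) (np.float64(114.2), 121) dy/dx -0.0173 leg end x(=100) (np.float64(148.3), 80) right end y(=-20) (np.float64(-59.5), 67) front leg far x(=50) (np.float64(69.6), 84) z (np.float64(68.3), 6469)
shift [ 0.069  0.    -0.892]
shift [-0.11   0.    -0.206]
```

Request:
play_rows(
  moves=[
    [[0,0,0,0,0,-0.1,45],[0,0,0,0,0,-0.2,45],[0,0,0,0,0,-0.3,45],[0,0,0,0,0,-0.3,45],[0,0,0,0,0,-0.3,45]],
  ],
)

```text
time: 14.35
tool_pos: [0.6177, 0.1012, 0.1604]
tcp_rot: [2.987, -0.202, 0.826]
wrist_force: [-0.0, -0.9, 0.2]
width: 0.527
grip_force: 0.0
```

Request:
play_rows(
  moves=[
    [[0,0,0,-0.3,0.1,-0.1,45],[0,0,0,-0.3,0.1,-0.1,45],[0,0,0,0,0,0,45]],
  ],
)

```text
time: 14.6
tool_pos: [0.5471, 0.0879, 0.1411]
tcp_rot: [2.987, -0.203, 0.813]
wrist_force: [-0.4, -1.6, -1.5]
width: 0.526
grip_force: 0.0
```

Run:
```python
from edges import *
from fit import SQ
s,c,_=look("w11")
for n,c in(("wrist",c),("side",vision.read_camera("side"))):
    np.savez("f_"+n,**c);b=inb(cloud(c));I=c["image"].astype(int)
    g=(I.max(2)-I.min(2)<18)&(I.max(2)>35)&(b[...,0]>-40)&(b[...,0]<130)&(b[...,1]>-60)&(b[...,1]<140)&(np.abs(b[...,2]-67)<9)
    q=b[g];print(n,len(q),"pct x",np.percentile(q[:,0],[1,99]).round(1),"y",np.percentile(q[:,1],[1,99]).round(1),"z",np.median(q[:,2]).round(1))
    A=np.c_[q[:,:2],np.ones(len(q))];k=np.linalg.lstsq(A,q[:,2],rcond=None)[0];print("slopes",k[:2].round(4))
    red=(I[...,0]-I[...,1]>25)&(np.abs(b[...,2]-65)<8)&(b[...,1]>-110)&(b[...,1]<110)&(b[...,0]>5)&(b[...,0]<145);print("lid z",np.median(b[red][:,2]).round(1))
    # x,y,yaw fit, square sitting at base z=51
    parts=[p+[0,0,.051] for p in SQ]
    m=np.zeros(I.shape[:2],bool)|(((I.max(2)-I.min(2)<22)|(I.max(2)<40))&(b[...,0]>-45)&(b[...,0]<130)&(b[...,1]>-60)&(b[...,1]<140)&(b[...,2]>53))
    o=inbox(25,60,0);uv=proj(c,np.vstack(parts)@Rz(B[2]).T+[o[0],o[1],0]);r=(int(uv[:,0].min())-8,int(uv[:,1].min())-8,int(uv[:,0].max())+8,int(uv[:,1].max())+8)
    r=(max(r[0],0),max(r[1],0),min(r[2],640),min(r[3],400));p,f,a=fit(c,parts,m,np.ones(m.shape,bool),np.array([o[0],o[1],B[2]]),r)
    print("fit in box",inb(np.r_[p[:2],0])[:2].round(1),"dyaw",(p[2]-B[2]).round(4),"cost",f,a)
```

```text
14.6 [0.5471 0.0879 0.1411] x [ 0.854 -0.115  0.507] z [ 0.502 -0.072 -0.862] F [-0.4 -1.6 -1.5] w 0.526 g 0.0 q [ 0.24 -0.22  2.32 -0.36  0.57  2.21]
wrist 10628 pct x [-4.7 97. ] y [-17.7 113.7] z 68.1
slopes [ 0.0151 -0.0019]
lid z 64.1
fit in box [25.1 60.5] dyaw -0.0002 cost 425.875 12499.0
side 559 pct x [-7.3 98.7] y [-17.3 115.9] z 69.0
slopes [ 0.0234 -0.0175]
lid z 65.5
fit in box [25.2 57.8] dyaw -0.0112 cost 80.125 796.0
```

Run:
```python
from edges import *
c=dict(np.load("f_wrist.npz"));b=inb(cloud(c));x,y,z=b[...,0],b[...,1],b[...,2];I=c["image"].astype(int)
for n,(x0,x1,y0,y1) in dict(leg_far=(80,95,75,105),leg_mid=(55,70,75,105),corner=(5,20,85,105),front_mid=(30,45,20,45),front_end=(5,45,-15,0),lid_far=(120,140,0,90),lid_mid=(65,90,-20,50),lid_r=(10,50,-80,-30)).items():
    m=(x>x0)&(x<x1)&(y>y0)&(y<y1)&(z<75)&(z>50);print(n,m.sum(),np.median(z[m]).round(2))
```

```text
leg_far 444 68.11
leg_mid 472 68.22
corner 372 68.14
front_mid 435 68.12
front_end 721 68.09
lid_far 1534 64.16
lid_mid 1729 64.17
lid_r 2265 64.18
```

The plate sits flat, exactly 4 mm above the lid everywhere, with both lips flush, so I'm handing in.

```bash
python3 -c "
from workcell import bot
print(bot.finish_job())"
```

```text
the job is handed in; nothing more can be done
None
```

The job is handed in at about 15 s: I pressed the lid fully down first, then laid the label square flat and released it at the box's front left corner. Both lips are flush to within about 1 mm in the wrist view and 2 mm in the coarser side view. I kept the arm clear of the tub, jar, bottle and cup but didn't re-measure them at the end.

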